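# Fetch the watch movement from behind the bench tools

### The arm

A 6-joint arm with a two-finger parallel gripper is mounted at the origin on the work surface. World frame = base frame: x ahead of the robot, y to its left, z up, the work surface at z = 0. Lengths are in m, angles in degrees, forces in N, time in s.
With the tool pointing down it reaches from about 0.3 to 0.75 m from the base axis. Payload 8.5 kg.
Tool frame: the origin (TCP) lies midway between the tips of the shut fingers; the grasp point (between the pads) lies 19 mm behind it (env.grip_depth is the distance from the TCP to the grasp point, in m); x points along the fingers, y is the direction in which the jaws open and shut, and the axes are right-handed (so a half turn about x gives the same grasp; the last joint's range is limited). The gripper opens to 85 mm and grips with 20 to 120 N. Pads are 22 mm wide; open, the fingers measure 114 mm over their backs; the gripper's body (76 mm by 85 mm) begins 54 mm behind the grasp point. The pads swing forward as they close: fully open they stand 13 mm farther back than shut.
Start: joints at [-82.179, 21.807, 74.336, -0, 83.858, -12.336], TCP at [0.19, -0.516, 0.231] pointing down, gripper open.
Joint ranges: [-178.18, 178.18], [-50.72, 133.34], [12.68, 142.11], [-81.47, 261.47], [9.98, 163.14], [-165.26, 165.26]. Speed limits (degrees/s): [136.94, 136.94, 180, 180, 180, 180].

### API

Orientations are given as a 3x3 rotation matrix whose columns are the frame's x, y, z axes.
In Python, from rig import env gives the robot as it stands.
- The arm moves only by the tool play_rows, never from a script. Its arguments are lists of equal length, an entry for each row: "travel": the shift along the world's x, y, z in cm, a list of three; "rotation": the turn, a rotation vector about the world's x, y, z in rad, a list of three; "claw": the finger opening in cm, from 0 to 8.54. A call has 1 to 12 rows; each row shifts and turns the pose as measured when the row begins; what a row does not reach is not made up. A row lasts 1/12 s, in which the tool goes at most 41.7 mm and 7.16 degrees, less where a joint would pass 70% of its speed; a pose out of reach is approached as far as the arm can. A call is refused whole if a number of a shift passes 4.17 or a number of a turn 0.125, either way. A call with a gripper value outside its range is refused whole. The fingers move at their own pace and stop on an object; "squeeze" is the grip in N (left out, the last holds). Time passes only in rows, so rows that do not move let the fingers close. It gives the time, the measured TCP pose, the force and the opening at its end, in the units of the state.
- env.observe(): the state, without advancing time (a new reading comes with each control period).
- env.get_image(name): name is "scene" or "top" or "wrist"; returns the picture (400x640x3 uint8, red, green, blue); there is no depth.
- env.camera_info(name): a dict with "vertical_fov" (degrees; the focal length in pixels is half the picture's height over the tangent of half this angle, whatever the lens; pixels are square), "cx", "cy" (the principal point, pixels), "D" ([k1, k2, p1, p2, k3] as OpenCV has them; the pictures are not rectified), "eye" and "rotation" of the camera in the world. Camera axes: x right, y down, z forward; pixel columns grow to the right and rows downward; lengths in m; the calibration is good to about 2 mm. A picture is of the moment at which its call begins: read the wrist's pose just before it. camera_info takes no time and is no camera call; for the wrist camera it gives the pose at the moment of the call.
- env.close_job(): hands the job in, once; it reports no verdict.
The state is a dict: "time_s": time; "q": joint angles; "qvel": joint speeds; "joint_efforts": joint torques, N m; "position": TCP position; "tool_rot": TCP orientation; "ft_force": force on the tool from outside, world axes, zero at the start; "wrist_torque": the same for the moment, N m; "grip_width": finger opening in m.
Only numpy, scipy, OpenCV 4.12 (cv2) and the standard library are available. Lean on these libraries where they do the work, as an engineer would, in place of code of your own. Each camera call takes 0.05 s, during which the arm holds its last target.

### The job

On the watchmaker's bench, first lift the three tall things (glass parts jar, wooden punch block, pressing stamp) out of the wooden stand and stand all three upright together on the cork pad. Then take the low round watch movement from the stand and set it down gently (do not drop it), dial side up, flat in the round seat of the case holder, and finally put the three tall things back upright, each on the very spot in the stand where it stood before. Do not tip anything over, and leave the loupe and the oil pot in the stand where they are.

Things in the scene. Friction and masses are not known exactly. Their poses are not given: they have to be found in the camera images.
- stall: Wooden stand, fixed, open front and top, 200 (x) x 226 (y) mm, floor 10 mm above bench. Back wall at +x, inner face x = 96 mm, 45 mm high; side walls 8 mm thick at y = +-113 mm, 25 mm high. Origin: underside centre; x to back wall, z up. Grey felt discs mark places: (35, 0) movement; (-28, 0), (35, 62), (35, -62) mm tall things, in any order, all within 3 mm. Stand, pad and holder swap places between starts.
- pad: Flat cork pad, 250 (x) x 130 (y) x 6 mm, fixed to the bench, empty at the start. Origin: centre of the underside; top at z = 6 mm. Three tall things in a row 80 mm apart along its x axis fit well.
- case_holder: Black H-shaped base (118 x 130 x 12 mm) with a round bare aluminium seat on a pillar, fixed to the bench. The seat is centred over the origin (centre of the underside), z up. Its floor is 40 mm above the bench, 62 mm in diameter, surrounded by a lip 4 mm high (outer diameter 74 mm).
- movement: Watch movement in its holder: a low round puck, black plastic, steel ring and brass top with small wheels, 46 mm diameter (steel ring 41 mm diameter from 22 mm up), 30 mm high, about 0.1 kg. Origin: centre of the underside, z up through the brass dial side. The tall things around it leave no room for a gripper until they are gone.
- jar: Round glass parts jar with aluminium cap, 46 mm diameter, 90 mm high (cap 45 mm diameter, from 64 to 90 mm), about 0.16 kg. Origin: centre of the underside, z up.
- punch_block: Dark wooden block, 42 x 42 mm square and 86 mm high, with nine short steel punches standing up to 10 mm out of its top, about 0.17 kg. Origin: centre of the underside, z up; x and y are normal to its side faces.
- stamp: Pressing stamp: steel foot 50 mm diameter and 14 mm high, thin stem 20 mm diameter, and a black plastic grip 32 mm diameter from 54 to 96 mm above the foot's underside, about 0.24 kg. Origin: centre of the underside, z up.
- loupe: Bystander: loose black loupe, 34 mm diameter, 28 mm high, near the front corner of the stand at about (-62, 80) mm. Origin: centre of the underside.
- oil_pot: Bystander: loose little stone oil pot with steel lid, 34 mm diameter, 25 mm high, near the other front corner of the stand at about (-62, -80) mm. Origin: centre of the underside.
There are look-alikes about, which are no part of the job. Leave any green, orange or purple look-alike of the jar alone.

How it is judged:
By the outcome, as a careful person would: the job done as asked, in the order asked, and still so for the second after the job is handed in, with the robot touching nothing.
It also fails if it takes over 136 s, if anything falls off the work surface, if the arm or the gripper's body presses on something with over 40 N, if the wrist force passes 120 N, or if a joint passes its speed limit or range.

## Working session

There is one attempt and no reset: what is moved stays moved. The work goes in short steps, Python scripts to look and compute and a tool call to move; the robot and the scene stay as the last step left them, time stands still between calls to the robot, and variables do not carry over. Pictures are saved under pics/ and viewed, and the job is handed in when it is done.

Besides the shell and the picture viewer there is one more tool, called after "Request:" as a command line: name --argument value ..., lists and objects as JSON in quotes. play_rows: Moves the arm, as the interface text tells. Its arguments: {"type":"object","properties":{"travel":{"type":"array","items":{"type":"array","items":{"type":"number"}}},"rotation":{"type":"array","items":{"type":"array","items":{"type":"number"}}},"claw":{"type":"array","items":{"type":"number"}},"squeeze":{"type":"number"}},"required":["travel","rotation","claw"]}

```bash
ls; mkdir -p pics
python3 - <<'E'
from rig import env
import cv2
o=env.observe();print(o['time_s'],o['position'],o['tool_rot'],o['grip_width'],env.grip_depth)
for n in ["scene","top","wrist"]:
    ci=env.camera_info(n);print(n,ci)
    im=env.get_image(n);cv2.imwrite(f'pics/a_{n}.png',im[:,:,::-1])
E
```

```text
pics
0.0 [ 0.18946942 -0.51600479  0.23069367] [[-2.02510426e-04  3.44554307e-01 -9.38766365e-01]
 [ 1.51254590e-03 -9.38765205e-01 -3.44554208e-01]
 [-9.99998836e-01 -1.48970303e-03 -3.31044463e-04]] 0.08518158150300134 0.0187
scene {'vertical_fov': 54.86385172406348, 'cx': 319.316905234867, 'cy': 207.5452596750705, 'D': array([-0.07301897,  0.        ,  0.        ,  0.        ,  0.        ]), 'eye': array([1.3027614 , 0.14819793, 0.62104011]), 'rotation': array([[-0.23726263,  0.57964201, -0.779565  ],
       [ 0.97128681,  0.15605291, -0.17958124],
       [ 0.01756056, -0.79978912, -0.60002416]])}
top {'vertical_fov': 51.586173921551065, 'cx': 314.90897380695554, 'cy': 201.17235518910564, 'D': array([-0.01941217,  0.        ,  0.        ,  0.        ,  0.        ]), 'eye': array([ 0.37528622, -0.0057828 ,  1.06188415]), 'rotation': array([[ 2.50164987e-02, -9.87323681e-01,  1.56735841e-01],
       [-9.99680980e-01, -2.52528184e-02,  4.83694877e-04],
       [ 3.48045831e-03, -1.56697939e-01, -9.87640442e-01]])}
wrist {'vertical_fov': 59.158160179615436, 'cx': 323.85075557869874, 'cy': 207.3187791262495, 'D': array([-0.04408518,  0.        ,  0.        ,  0.        ,  0.        ]), 'eye': array([ 0.26805036, -0.48773071,  0.37428117]), 'rotation': array([[ 0.34541037, -0.88802932, -0.30347257],
       [-0.9384505 , -0.32737792, -0.11015607],
       [-0.0015284 ,  0.32284304, -0.94645129]])}
```

View pics/a_top.png

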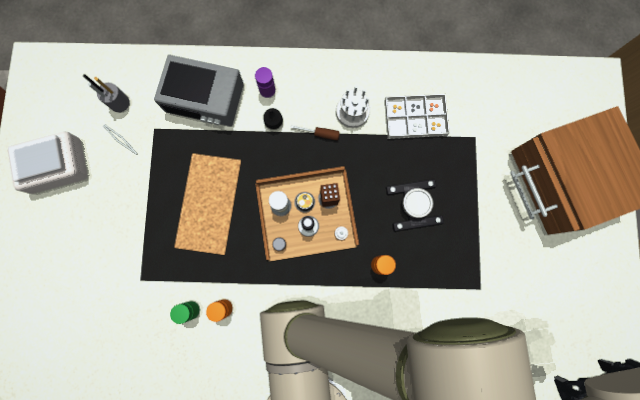

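View pics/a_scene.png

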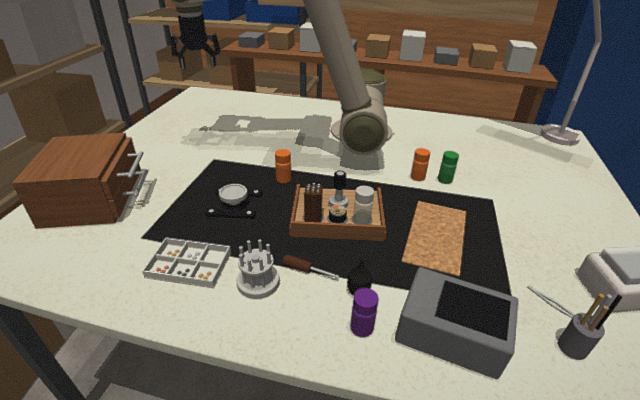

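View pics/a_wrist.png

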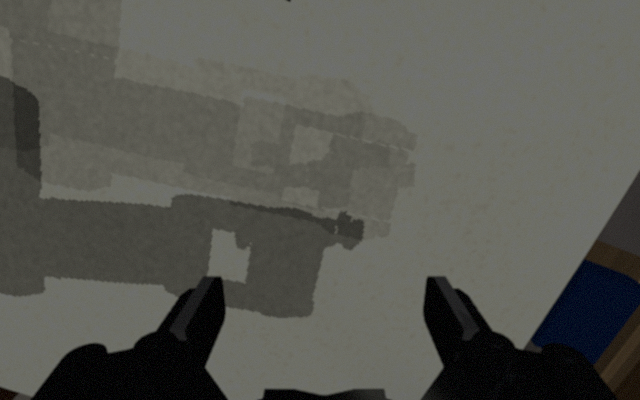

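```bash
cat > h.py <<'E'
import numpy as np, cv2
from rig import env
def ray(ci,px):
    f=200/np.tan(np.radians(ci['vertical_fov']/2))
    K=np.array([[f,0,ci['cx']],[0,f,ci['cy']],[0,0,1.]])
    u=cv2.undistortPoints(np.array(px,float).reshape(-1,1,2),K,ci['D']).reshape(-1,2)
    d=np.c_[u,np.ones(len(u))]@np.array(ci['rotation']).T
    return np.array(ci['eye']),d
def onz(ci,px,z):
    e,d=ray(ci,px); t=(np.asarray(z)-e[2])/d[:,2]
    return e+d*t[:,None]
def proj(ci,P):
    f=200/np.tan(np.radians(ci['vertical_fov']/2))
    K=np.array([[f,0,ci['cx']],[0,f,ci['cy']],[0,0,1.]])
    R=np.array(ci['rotation']).T; t=-R@np.array(ci['eye'])
    return cv2.projectPoints(np.array(P,float).reshape(-1,1,3),cv2.Rodrigues(R)[0],t,K,ci['D'])[0].reshape(-1,2)
def grab(n,fn):
    ci=env.camera_info(n); im=env.get_image(n)[:,:,::-1].copy(); cv2.imwrite('pics/'+fn+'.png',im); np.save('pics/'+fn+'.npy',ci,allow_pickle=True); return ci,im
def load(fn): return np.load('pics/'+fn+'.npy',allow_pickle=True).item(), cv2.imread('pics/'+fn+'.png')
def st():
    o=env.observe(); print(round(o['time_s'],2),np.round(o['position'],4).tolist(),'rot',np.round(o['tool_rot'],3).tolist(),'q',np.round(o['q'],1).tolist(),'F',np.round(o['ft_force'],1).tolist(),'w',round(o['grip_width'],4)); return o
E
python3 - <<'E'
from h import *
im=cv2.imread('pics/a_top.png'); c=im[140:270,165:455]; cv2.imwrite('pics/b.png',cv2.resize(c,None,fx=2.7,fy=2.7,interpolation=cv2.INTER_CUBIC))
ci=env.camera_info('top')
for n,p,z in [('stand cs',[[257,181],[345,168],[357,246],[268,260]],.02),('jar',[[278,202]],.1),('stamp',[[308,223]],.1),('block',[[330,189]],.1),('mov',[[305,201]],.04),('pad',[[193,154],[241,159],[228,254],[175,246]],.006),('seat',[[417,203]],.042),('orange',[[384,265]],.09)]:
    print(n,np.round(onz(ci,p,np.full(len(p),z))[:,:2],3).tolist())
E
```

```text
stand cs [[0.589, 0.145], [0.629, -0.081], [0.43, -0.114], [0.389, 0.108]]
jar [[0.524, 0.081]]
stamp [[0.476, 0.01]]
block [[0.558, -0.04]]
mov [[0.537, 0.019]]
pad [[0.66, 0.319], [0.65, 0.192], [0.402, 0.211], [0.418, 0.347]]
seat [[0.539, -0.26]]
orange [[0.383, -0.17]]
```

View pics/b.png

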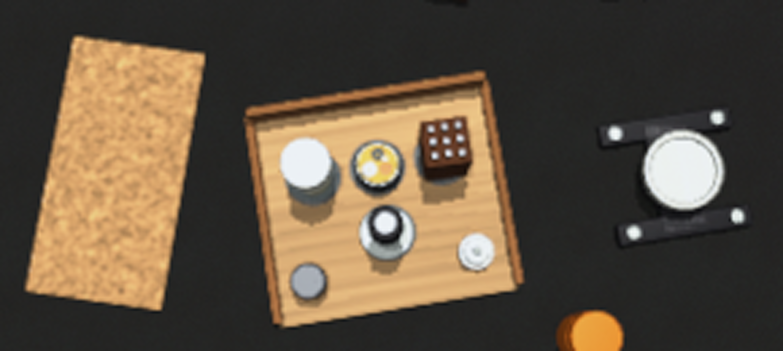

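Request:
play_rows --travel '[[2, 2.9, 0.2], [2, 2.9, 0.2], [2, 2.9, 0.2], [2, 2.9, 0.2], [2, 2.9, 0.2], [2, 2.9, 0.2], [2, 2.9, 0.2], [2, 2.9, 0.2], [2, 2.9, 0.2], [2, 2.9, 0.2], [2, 2.9, 0.2], [2, 2.9, 0.2]]' --rotation '[[0, 0, -0.01], [0, 0, -0.01], [0, 0, -0.01], [0, 0, -0.01], [0, 0, -0.01], [0, 0, -0.01], [0, 0, -0.01], [0, 0, -0.01], [0, 0, -0.01], [0, 0, -0.01], [0, 0, -0.01], [0, 0, -0.01]]' --claw '[8.5, 8.5, 8.5, 8.5, 8.5, 8.5, 8.5, 8.5, 8.5, 8.5, 8.5, 8.5]' --squeeze 40

```text
time_s: 1.15
position: [0.4322, -0.1547, 0.2521]
tool_rot: [[-0.002, 0.213, -0.977], [0.006, -0.977, -0.213], [-1.0, -0.007, 0.001]]
ft_force: [0.2, -1.7, 0.6]
grip_width: 0.0851
```

Request:
play_rows --travel '[[2, 2.8, 0], [2, 2.8, 0], [2, 2.8, 0], [2, 2.8, 0], [2, 2.8, 0], [2, 2.5, 0], [0, 0, 0], [0, 0, 0]]' --rotation '[[0, 0, -0.007], [0, 0, -0.007], [0, 0, -0.007], [0, 0, -0.007], [0, 0, -0.007], [0, 0, -0.007], [0, 0, 0], [0, 0, 0]]' --claw '[8.5, 8.5, 8.5, 8.5, 8.5, 8.5, 8.5, 8.5]'

```text
time_s: 1.82
position: [0.5583, 0.0267, 0.2506]
tool_rot: [[-0.004, 0.177, -0.984], [0.007, -0.984, -0.177], [-1.0, -0.008, 0.003]]
ft_force: [0.2, -0.2, 0.3]
grip_width: 0.0852
```

Run:
```python
from h import *
o=st(); grab('wrist','c')
```

```text
1.82 [0.5583, 0.0267, 0.2506] rot [[-0.004, 0.177, -0.984], [0.007, -0.984, -0.177], [-1.0, -0.008, 0.003]] q [-9.6, 22.1, 70.7, 0.4, 87.6, 70.2] F [0.2, -0.2, 0.3] w 0.0852
```

View pics/c.png

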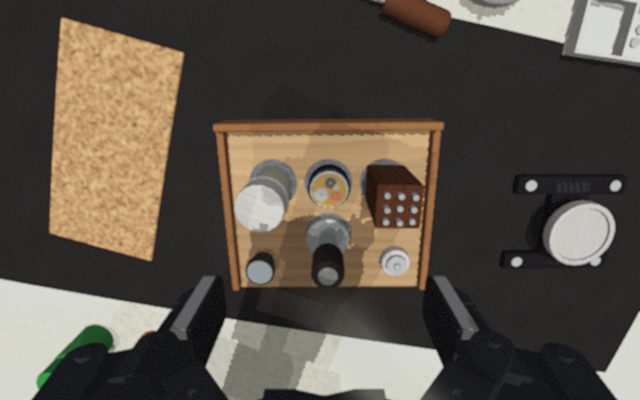

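Run:
```python
from h import *
im=cv2.imread('pics/c.png')
cv2.imwrite('pics/c1.png',cv2.resize(im[110:300,205:455],None,fx=3.15,fy=3.15,interpolation=cv2.INTER_CUBIC))
a=cv2.resize(im[160:290,490:640],None,fx=3,fy=3,interpolation=cv2.INTER_CUBIC)
b=cv2.resize(im[10:270,40:190],None,fx=2,fy=2,interpolation=cv2.INTER_CUBIC)
c=np.zeros((520,760,3),np.uint8);c[:390,:450]=a;c[:,455:755]=b
cv2.imwrite('pics/c2.png',c)
```

```text
(no output)
```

View pics/c1.png

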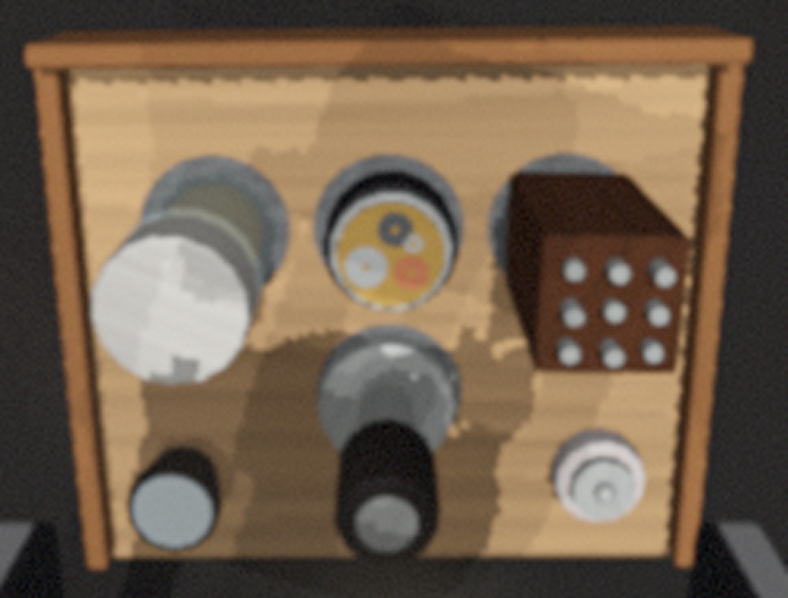

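View pics/c2.png

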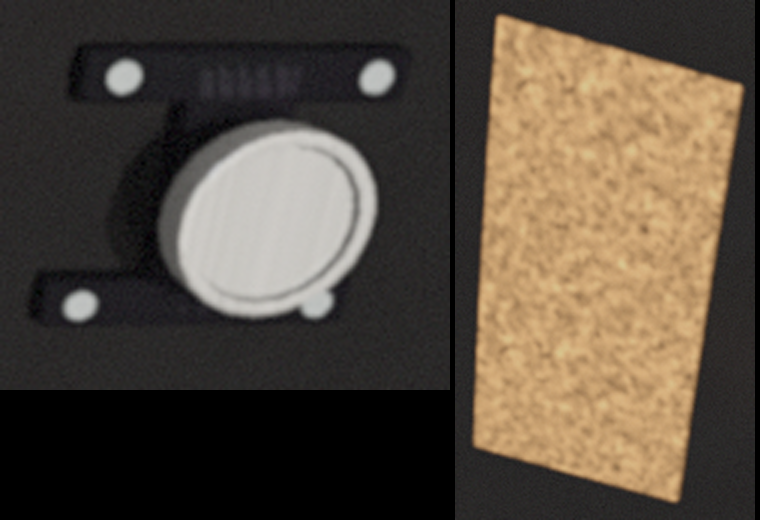

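Run:
```python
from h import *
ci,im=load('c')
def P(pts,z,s=3.15,o=(205,110)):
    p=(np.array(pts,float)+.5)/s-.5+np.array(o); return onz(ci,p,np.full(len(p),z))[:,:2]
C=P([(25,47),(752,42),(694,567),(88,569)],.03)
B=P([(25,47),(752,42)],.045); F=P([(694,567),(88,569)],.025)
print('back',B.round(4).tolist(),np.linalg.norm(B[0]-B[1]),'front',F.round(4).tolist(),np.linalg.norm(F[0]-F[1]))
yv=B[0]-B[1]; print('yaw',np.degrees(np.arctan2(-yv[0],yv[1])), np.degrees(np.arctan2(-(F[1]-F[0])[0],(F[1]-F[0])[1])))
xv=B.mean(0)-F.mean(0); print('yawx',np.degrees(np.arctan2(xv[1],xv[0])),np.linalg.norm(xv))
y=np.radians(np.degrees(np.arctan2(xv[1],xv[0])));R=np.array([[np.cos(y),-np.sin(y)],[np.sin(y),np.cos(y)]])
c=F.mean(0)+R@[.1,0]; print('centre',c)
for n,q in dict(mov=(35,0),A=(-28,0),B=(35,62),C=(35,-62)).items(): print(n,(c+R@(np.array(q)/1000)).round(4))
print('jar',P([(170,308)],.1).round(4)); print('block',P([(543,236),(688,238),(674,369),(540,369)],.096).round(4).tolist(),P([(543,236),(688,238),(674,369),(540,369)],.096).mean(0))
print('punchmid',P([(615,312)],.106).round(4))
print('stamp top',P([(387,507)],.106).round(4),P([(387,523)],.106).round(4),'foot',P([(388,396)],.024).round(4)); print('mov',P([(391,250)],.04).round(4))
# discs
print('jar disc etc',P([(388,226)],.010).round(4))
s=P([(278,222)],.044,3,(490,160)); print('seat',s)
E=P([(277,222-103+0),(277,317)],.044,3,(490,160)); print(E)
pd=P([(497-455,14),(743-455,84),(680-455,501),(474-455,445)],.006,2,(40,10)); print('pad',pd.round(4).tolist(),pd.mean(0))
e=pd[0]-pd[3]+pd[1]-pd[2];print('padyaw',np.degrees(np.arctan2(e[1],e[0])))
```

```text
back [[0.587, 0.1438], [0.6286, -0.0772]] 0.22496353605704678 front [[0.434, -0.1184], [0.3907, 0.1107]] 0.2331737372556001
yaw 10.668305171108095 10.719089799457286
yawx 10.743761888198321 0.19896941549114194
centre [0.51059241 0.01483844]
mov [0.545  0.0214]
A [0.4831 0.0096]
B [0.5334 0.0823]
C [ 0.5565 -0.0396]
jar [[0.5306 0.0813]]
block [[0.5689, -0.0177], [0.5756, -0.0576], [0.5369, -0.0641], [0.5299, -0.0258]] [ 0.55279557 -0.04127895]
punchmid [[ 0.5538 -0.0401]]
stamp top [[0.483  0.0106]] [[0.4778 0.0096]] foot [[0.4827 0.01  ]]
mov [[0.5415 0.0199]]
jar disc etc [[0.5416 0.0209]]
seat [[ 0.54314155 -0.26334786]]
[[ 0.58029571 -0.24640749]
 [ 0.50631649 -0.27958831]]
pad [[0.6634, 0.3207], [0.6497, 0.1913], [0.4017, 0.218], [0.4157, 0.3483]] [0.53262339 0.26957197]
padyaw -6.249463896076092
```

Request:
play_rows --travel '[[-1.9, -0.4, -2], [-1.9, -0.4, -2], [-1.9, -0.4, -2], [-1.8, -0.4, -2], [0, 0, 0]]' --rotation '[[0, 0, 0], [0, 0, 0], [0, 0, 0], [0, 0, 0], [0, 0, 0]]' --claw '[8.5, 8.5, 8.5, 8.5, 8.5]'

```text
time_s: 2.28
position: [0.4774, 0.0065, 0.1682]
tool_rot: [[-0.003, 0.172, -0.985], [0.007, -0.985, -0.172], [-1.0, -0.007, 0.001]]
ft_force: [-0.4, 1.6, -0.1]
grip_width: 0.0848
```

Request:
play_rows --travel '[[0.5, 0.35, -2], [0, 0, -2.2], [0, 0, -2.2], [0, 0, -2.0], [0, 0, -1.3], [0, 0, 0]]' --rotation '[[-0.007, -0.003, 0.007], [0, 0, 0], [0, 0, 0], [0, 0, 0], [0, 0, 0], [0, 0, 0]]' --claw '[8.5, 8.5, 8.5, 8.5, 8.5, 8.5]'

```text
time_s: 2.78
position: [0.4845, 0.0043, 0.0726]
tool_rot: [[0.01, 0.17, -0.985], [-0.003, -0.985, -0.17], [-1.0, 0.005, -0.009]]
ft_force: [-0.3, 0.1, -0.3]
grip_width: 0.0853
```

Request:
play_rows --travel '[[-0.2, 0.6, -0.6], [0, 0, 0]]' --rotation '[[0.003, 0.01, 0.009], [0, 0, 0]]' --claw '[8.5, 8.5]'

```text
time_s: 2.95
position: [0.4834, 0.0094, 0.0676]
tool_rot: [[0.001, 0.178, -0.984], [-0.0, -0.984, -0.178], [-1.0, 0.0, -0.001]]
ft_force: [0.2, 1.0, -0.4]
grip_width: 0.0851
```

Run:
```python
from h import *
o=st(); grab('wrist','d')
```

```text
2.95 [0.4834, 0.0094, 0.0676] rot [[0.001, 0.178, -0.984], [-0.0, -0.984, -0.178], [-1.0, 0.0, -0.001]] q [-13.0, 26.6, 98.4, 0.0, 55.0, 66.8] F [0.2, 1.0, -0.4] w 0.0851
```

View pics/d.png

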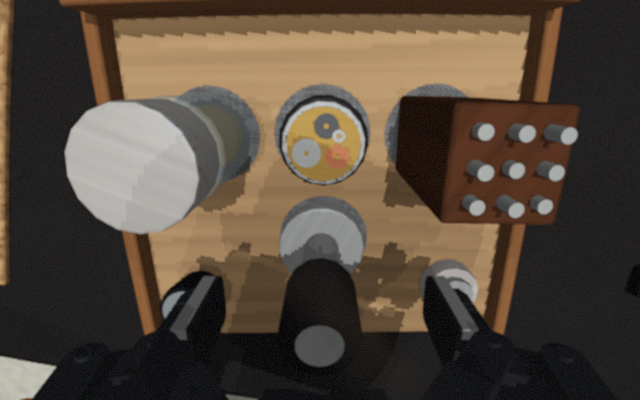

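Run:
```python
from h import *
ci,im=load('d')
f=lambda p,z:onz(ci,p,np.full(len(p),z))[:,:2].round(4).tolist()
print('jar',f([(144.5,165.5)],.1),'mov',f([(324,143)],.04),'foot',f([(323,241)],.024),f([(320,345)],.106))
b=f([(462,99),(578,106),(555,222),(442,221)],.096);print('block',b,np.mean(b,0)); print('punch',f([(513,169)],.106))
```

```text
jar [[0.5321, 0.077]] mov [[0.5406, 0.0194]] foot [[0.4825, 0.0094]] [[0.4776, 0.0095]]
block [[0.5704, -0.0195], [0.5757, -0.0575], [0.5363, -0.0653], [0.5294, -0.0248]] [ 0.55295  -0.041775]
punch [[0.5531, -0.0375]]
```

Request:
play_rows --travel '[[0, 0, 0], [0, 0, 0], [0, 0, 0], [0, 0, 0], [0, 0, 0], [0, 0, 0]]' --rotation '[[0, 0, 0], [0, 0, 0], [0, 0, 0], [0, 0, 0], [0, 0, 0], [0, 0, 0]]' --claw '[3, 2.5, 2.5, 2.5, 2.5, 2.5]' --squeeze 40

```text
time_s: 3.5
position: [0.4858, 0.0087, 0.0715]
tool_rot: [[0.009, 0.178, -0.984], [-0.002, -0.984, -0.178], [-1.0, 0.004, -0.008]]
ft_force: [0.1, -0.4, -2.7]
grip_width: 0.0314
```

Run:
```python
from h import *
o=st(); print(o['wrist_torque'],o['qvel']); grab('wrist','e'); st()
```

```text
3.5 [0.4858, 0.0087, 0.0715] rot [[0.009, 0.178, -0.984], [-0.002, -0.984, -0.178], [-1.0, 0.004, -0.008]] q [-13.0, 26.2, 98.1, -0.0, 55.2, 66.8] F [0.1, -0.4, -2.7] w 0.0314
[ 0.01445705 -0.02879963 -0.03190856] [ 0.14464044 -0.10505899  0.00686279  0.0122207   0.10456495  0.03708304]
3.55 [0.4857, 0.0087, 0.0715] rot [[0.009, 0.178, -0.984], [-0.002, -0.984, -0.178], [-1.0, 0.004, -0.008]] q [-13.0, 26.2, 98.1, -0.0, 55.2, 66.8] F [-0.3, -0.3, -1.4] w 0.0311
```

View pics/e.png

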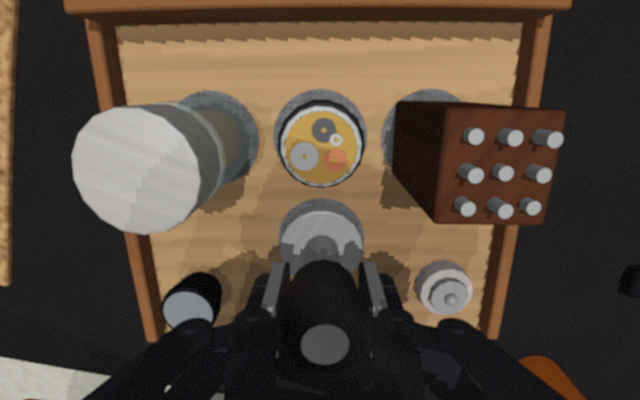

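Request:
play_rows --travel '[[0, 0, 1], [0, 0, 2], [0, 0, 3], [-0.3, 1, 3], [-0.4, 2.5, 2.5], [-0.4, 3.3, 0], [-0.4, 3.3, 0], [-0.4, 3.3, 0], [-0.4, 3.3, 0], [-0.4, 3.3, 0], [-0.4, 3, 0], [0, 0, 0]]' --rotation '[[0, 0, 0], [0, 0, 0], [0, 0, 0], [0, 0, 0], [0, 0, 0], [0, 0, 0], [0, 0, 0], [0, 0, 0], [0, 0, 0], [0, 0, 0], [0, 0, 0], [0, 0, 0]]' --claw '[2.5, 2.5, 2.5, 2.5, 2.5, 2.5, 2.5, 2.5, 2.5, 2.5, 2.5, 2.5]'

```text
time_s: 4.55
position: [0.4496, 0.2473, 0.1907]
tool_rot: [[0.004, 0.171, -0.985], [0.0, -0.985, -0.171], [-1.0, 0.001, -0.004]]
ft_force: [-1.2, -0.2, -2.1]
grip_width: 0.031
```

Run:
```python
from h import *
st(); grab('wrist','f')
```

```text
4.55 [0.4496, 0.2473, 0.1907] rot [[0.004, 0.171, -0.985], [0.0, -0.985, -0.171], [-1.0, 0.001, -0.004]] q [15.6, 20.0, 84.3, -0.1, 75.4, 95.8] F [-1.2, -0.2, -2.1] w 0.031
```

View pics/f.png

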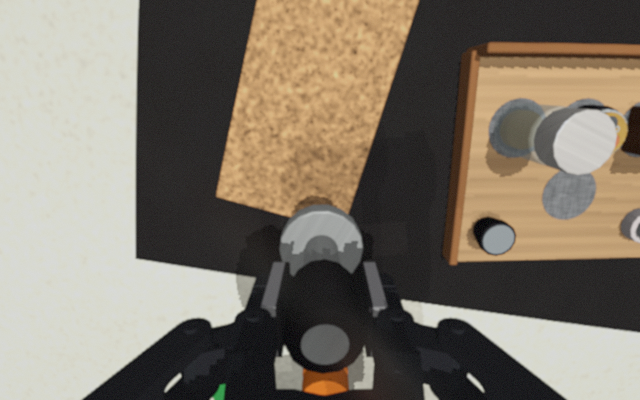

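Run:
```python
from h import *
ci,im=load('f')
f=lambda p,z:onz(ci,p,np.full(len(p),z))[:,:2].round(4).tolist()
print('disc',f([(569,195.5)],.010),'pad',f([(216,196),(348,222)],.006))
```

```text
disc [[0.4774, 0.0072]] pad [[0.4158, 0.348], [0.4114, 0.2158]]
```

Request:
play_rows --travel '[[0.4, 1.5, -2], [0.4, 1.5, -3], [0, 0, -3], [0, 0, -2.2], [0, 0, -0.8], [0, 0, -0.3]]' --rotation '[[0, 0, 0], [0, 0, 0], [0, 0, 0], [0, 0, 0], [0, 0, 0], [0, 0, 0]]' --claw '[2.5, 2.5, 2.5, 2.5, 2.5, 2.5]'

```text
time_s: 5.1
position: [0.4595, 0.2732, 0.0744]
tool_rot: [[0.008, 0.17, -0.985], [-0.002, -0.985, -0.17], [-1.0, 0.004, -0.008]]
ft_force: [-0.1, 0.3, -2.1]
grip_width: 0.0309
```

Request:
play_rows --travel '[[-0.1, 0.1, -0.35], [0, 0, -0.3], [0, 0, -0.2]]' --rotation '[[0, 0, 0], [0, 0, 0], [0, 0, 0]]' --claw '[2.5, 2.5, 2.5]'

```text
time_s: 5.35
position: [0.4598, 0.2731, 0.0672]
tool_rot: [[0.011, 0.168, -0.986], [-0.002, -0.986, -0.168], [-1.0, 0.004, -0.01]]
ft_force: [-2.3, 1.7, 9.8]
grip_width: 0.0313
```

Request:
play_rows --travel '[[0, 0, 0.05], [0, 0, 0], [0, 0, 0], [0, 0, 0], [0, 0, 0.5], [0, 0, 2.5], [0, 0, 3.5], [0, 0, 3.5]]' --rotation '[[0, 0, 0], [0, 0, 0], [0, 0, 0], [0, 0, 0], [0, 0, 0], [0, 0, 0], [0, 0, 0], [0, 0, 0]]' --claw '[8.5, 8.5, 8.5, 8.5, 8.5, 8.5, 8.5, 8.5]'

```text
time_s: 6.02
position: [0.4584, 0.2721, 0.1695]
tool_rot: [[0.004, 0.167, -0.986], [-0.004, -0.986, -0.167], [-1.0, 0.005, -0.004]]
ft_force: [0.8, -0.4, 0.5]
grip_width: 0.0849
```

Run:
```python
from h import *
st(); grab('wrist','g')
```

```text
6.02 [0.4584, 0.2721, 0.1695] rot [[0.004, 0.167, -0.986], [-0.004, -0.986, -0.167], [-1.0, 0.005, -0.004]] q [18.1, 23.2, 83.0, -0.3, 73.6, 98.6] F [0.8, -0.4, 0.5] w 0.0849
```

View pics/g.png

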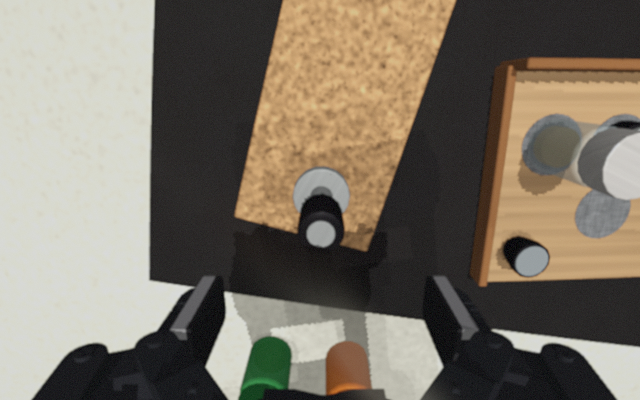

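Request:
play_rows --travel '[[0.9, -2, 0], [1.1, -3, 0], [1.1, -3, 0], [1.1, -3, 0], [1.1, -3, 0], [1.1, -2.8, -0.5], [0.5, -1.2, -0.5], [0, 0, 0]]' --rotation '[[-0.004, 0.004, 0], [0, 0, 0.01], [0, 0, 0], [0, 0, 0], [0, 0, 0], [0, 0, 0], [0, 0, 0], [0, 0, 0]]' --claw '[8.5, 8.5, 8.5, 8.5, 8.5, 8.5, 8.5, 8.5]'

```text
time_s: 6.73
position: [0.5335, 0.0867, 0.1757]
tool_rot: [[0.03, 0.183, -0.983], [-0.001, -0.983, -0.184], [-1.0, 0.007, -0.029]]
ft_force: [-0.3, 0.3, -0.1]
grip_width: 0.0852
```

Run:
```python
from h import *
st(); grab('wrist','h1')
```

```text
6.73 [0.5335, 0.0867, 0.1757] rot [[0.03, 0.183, -0.983], [-0.001, -0.983, -0.184], [-1.0, 0.007, -0.029]] q [-3.3, 22.9, 82.4, 0.0, 73.0, 76.1] F [-0.3, 0.3, -0.1] w 0.0852
```

View pics/h1.png

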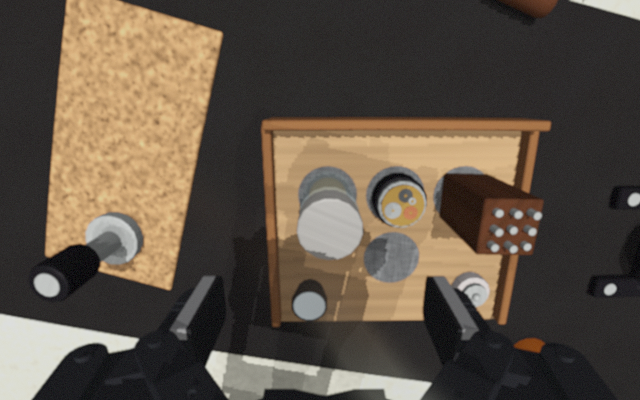

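Run:
```python
from h import *
ci,im=load('h1')
f=lambda p,z:onz(ci,p,np.full(len(p),z))[:,:2].round(4).tolist()
print('jar',f([(330,228.5)],.1),'disc jar',f([(327,196)],.01),'mov',f([(401,202)],.04),'A disc',f([(391.5,258)],.01),'mov disc',f([(397,195)],.01),'Cdisc',f([(463,194)],.01))
b=f([(482,199),(541,194),(537,254),(484,252)],.096);print('block',b,np.mean(b,0)); print('punch',f([(513.5,229.5)],.106))
o=env.observe();p=o['position'];R=np.array(o['tool_rot'])
for s in (-1,1): print(proj(ci,p-0.013*R[:,0]+s*0.0425*R[:,1]))
c=im[115:325,250:560];cv2.imwrite('pics/h2.png',cv2.resize(c,None,fx=2.5,fy=2.5,interpolation=cv2.INTER_CUBIC))
```

```text
jar [[0.5305, 0.0812]] disc jar [[0.5283, 0.0814]] mov [[0.5426, 0.0216]] A disc [[0.4784, 0.0081]] mov disc [[0.541, 0.0184]] Cdisc [[0.5532, -0.0418]]
block [[0.5684, -0.0159], [0.5792, -0.055], [0.5366, -0.0685], [0.5313, -0.0297]] [ 0.553875 -0.042275]
punch [[0.554, -0.0384]]
[[221.65259384 293.98802016]]
[[419.9556672  294.10411705]]
```

View pics/h2.png

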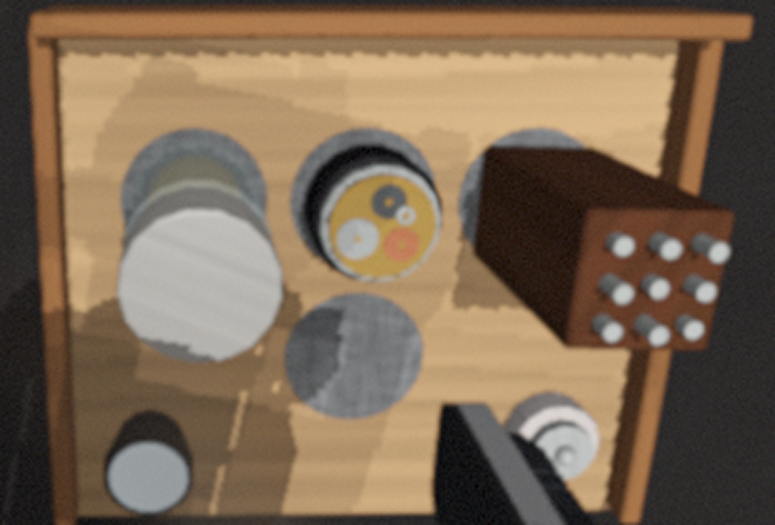

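Request:
play_rows --travel '[[-0.2, -0.3, -1.5], [0, 0, -2.2], [0, 0, -2.6], [0, 0, -2.2], [0, 0, -1.6], [0, 0, -0.8], [0, 0, 0]]' --rotation '[[0, 0.03, 0], [0, 0, 0], [0, 0, 0], [0, 0, 0], [0, 0, 0], [0, 0, 0], [0, 0, 0]]' --claw '[8.5, 8.5, 8.5, 8.5, 8.5, 8.5, 8.5]'

```text
time_s: 7.37
position: [0.5278, 0.0912, 0.0618]
tool_rot: [[-0.005, 0.191, -0.981], [-0.0, -0.982, -0.191], [-1.0, -0.001, 0.005]]
ft_force: [0.8, -0.3, -0.5]
grip_width: 0.0847
```

Request:
play_rows --travel '[[0.3, -0.8, -0.6], [0, 0, -0.05], [0, 0, -0.05]]' --rotation '[[0, -0.004, -0.01], [0, 0, 0], [0, 0, 0]]' --claw '[8.5, 8.5, 8.5]'

```text
time_s: 7.62
position: [0.5313, 0.0839, 0.0553]
tool_rot: [[0.0, 0.183, -0.983], [-0.0, -0.983, -0.183], [-1.0, 0.0, -0.0]]
ft_force: [-0.4, -0.6, 1.0]
grip_width: 0.0849
```

Run:
```python
from h import *
st(); grab('wrist','i')
```

```text
7.62 [0.5313, 0.0839, 0.0553] rot [[0.0, 0.183, -0.983], [-0.0, -0.983, -0.183], [-1.0, 0.0, -0.0]] q [-3.6, 31.8, 90.4, -0.0, 57.8, 75.8] F [-0.4, -0.6, 1.0] w 0.0849
```

View pics/i.png

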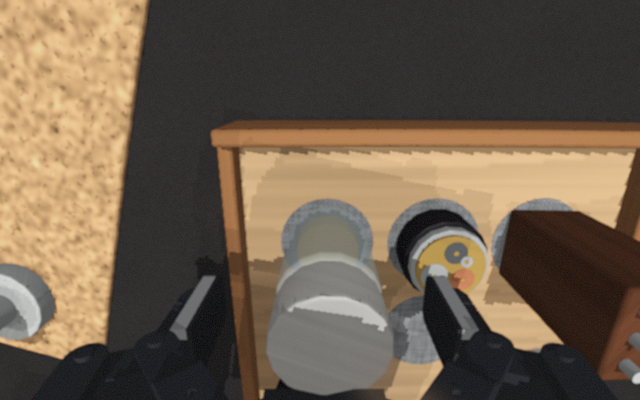

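Request:
play_rows --travel '[[0.04, -0.22, -0.05], [0, 0, -0.05], [0, 0, -0.05], [0, 0, -0.05], [0, 0, -0.05], [0, 0, -0.05], [0, 0, -0.05]]' --rotation '[[0, 0, 0], [0, 0, 0], [0, 0, 0], [0, 0, 0], [0, 0, 0], [0, 0, 0], [0, 0, 0]]' --claw '[8.5, 8.5, 4, 4, 4, 4, 4]'

```text
time_s: 8.25
position: [0.5331, 0.0813, 0.0549]
tool_rot: [[0.006, 0.182, -0.983], [-0.0, -0.983, -0.182], [-1.0, 0.001, -0.006]]
ft_force: [-1.6, -0.7, 5.6]
grip_width: 0.0445
```

Run:
```python
from h import *
st(); grab('wrist','j')
```

```text
8.25 [0.5331, 0.0813, 0.0549] rot [[0.006, 0.182, -0.983], [-0.0, -0.983, -0.182], [-1.0, 0.001, -0.006]] q [-3.9, 31.8, 90.4, 0.0, 57.4, 75.6] F [-1.6, -0.7, 5.6] w 0.0445
```

View pics/j.png

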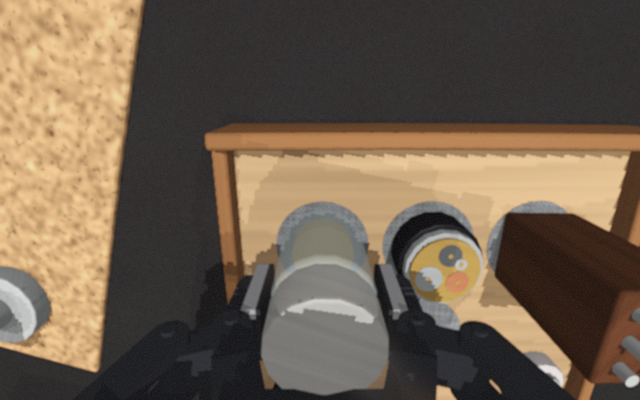

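Request:
play_rows --travel '[[0, 0, 1], [0, 0, 2], [0, 0.3, 2.5], [0, 2, 1.5], [0, 3.3, 0], [0, 3.3, 0], [0, 3.3, 0], [0, 3, 0], [0, 1.8, 0], [0, 0, 0]]' --rotation '[[0, 0, 0], [0, 0, 0], [0, 0, 0], [0, 0, 0], [0, 0, 0], [0, 0, 0], [0, 0, 0], [0, 0, 0], [0, 0, 0], [0, 0, 0]]' --claw '[4, 4, 4, 4, 4, 4, 4, 4, 4, 4]'

```text
time_s: 9.13
position: [0.5302, 0.2578, 0.1266]
tool_rot: [[0.001, 0.178, -0.984], [0.0, -0.984, -0.178], [-1.0, -0.0, -0.001]]
ft_force: [0.2, 0.5, -2.2]
grip_width: 0.0445
```

Request:
play_rows --travel '[[0.4, 0.8, -1.5], [0.4, 0.2, -2.2], [0, 0, -1.8], [0, 0, -1], [0, 0, -0.5], [0, 0, -0.2]]' --rotation '[[0, 0, 0], [0, 0, 0], [0, 0, 0], [0, 0, 0], [0, 0, 0], [0, 0, 0]]' --claw '[4, 4, 4, 4, 4, 4]'

```text
time_s: 9.63
position: [0.5377, 0.2676, 0.0516]
tool_rot: [[0.001, 0.181, -0.983], [-0.001, -0.983, -0.181], [-1.0, 0.001, -0.001]]
ft_force: [-1.4, -0.2, -2.1]
grip_width: 0.0444
```

Request:
play_rows --travel '[[0, 0, -0.2], [0, 0, -0.15]]' --rotation '[[0, 0, 0], [0, 0, 0]]' --claw '[4, 4]'

```text
time_s: 9.8
position: [0.5383, 0.2676, 0.0509]
tool_rot: [[0.003, 0.18, -0.984], [0.001, -0.984, -0.18], [-1.0, -0.0, -0.003]]
ft_force: [-4.5, 0.3, 9.1]
grip_width: 0.0442
```

Request:
play_rows --travel '[[0, 0, 0], [0, 0, 0], [0, 0, 0], [0, 0, 0], [0, 0, 0.5], [0, 0, 2.5], [0, 0, 3.5], [0, 0, 3.5], [0, -1.5, 1.5], [0.1, -3, 0], [0.2, -3.5, 0], [0.2, -3.5, 0]]' --rotation '[[0, 0, 0], [0, 0, 0], [0, 0, 0], [0, 0, 0], [0, 0, 0], [0, 0, 0], [0, 0, 0], [0, 0, 0], [0, 0, 0], [0, 0, 0], [0, 0, 0], [0, 0, 0]]' --claw '[8.5, 8.5, 8.5, 8.5, 8.5, 8.5, 8.5, 8.5, 8.5, 8.5, 8.5, 8.5]'

```text
time_s: 10.8
position: [0.5436, 0.1536, 0.1783]
tool_rot: [[0.013, 0.188, -0.982], [0.003, -0.982, -0.188], [-1.0, -0.0, -0.013]]
ft_force: [0.2, 0.2, 0.0]
grip_width: 0.0849
```

Request:
play_rows --travel '[[0.2, -3.4, 0], [0.2, -3.4, 0], [0.2, -3.4, 0], [0.2, -3.4, 0], [0.2, -3.2, 0], [0, -1.5, 0], [0, 0, 0], [0, 0, 0]]' --rotation '[[0, 0.006, -0.008], [0, 0.006, 0], [0, 0, 0], [0, 0, 0], [0, 0, 0], [0, 0, 0], [0, 0, 0], [0, 0, 0]]' --claw '[8.5, 8.5, 8.5, 8.5, 8.5, 8.5, 8.5, 8.5]'

```text
time_s: 11.47
position: [0.5532, -0.0446, 0.1831]
tool_rot: [[0.007, 0.174, -0.985], [0.0, -0.985, -0.174], [-1.0, 0.001, -0.007]]
ft_force: [-0.4, 0.5, -0.2]
grip_width: 0.0853
```

Run:
```python
from h import *
st(); grab('wrist','k')
```

```text
11.47 [0.5532, -0.0446, 0.1831] rot [[0.007, 0.174, -0.985], [0.0, -0.985, -0.174], [-1.0, 0.001, -0.007]] q [-16.9, 24.4, 78.5, 0.1, 76.7, 63.1] F [-0.4, 0.5, -0.2] w 0.0853
```

View pics/k.png

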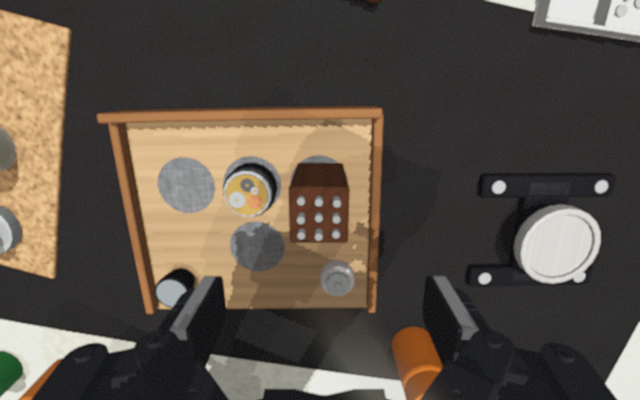

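Run:
```python
from h import *
ci,im=load('k')
c=im[140:260,265:385];cv2.imwrite('pics/k2.png',cv2.resize(c,None,fx=5,fy=5,interpolation=cv2.INTER_CUBIC))
f=lambda p,z:onz(ci,p,np.full(len(p),z))[:,:2].round(4).tolist()
print('punch',f([(318.5,218)],.106),'jar disc',f([(186,184.5)],.01),'A disc',f([(257.5,246)],.01),'mov',f([(250,192)],.04),'seat',f([(557,243.5)],.044))
```

```text
punch [[0.5539, -0.0412]] jar disc [[0.53, 0.0818]] A disc [[0.4793, 0.0084]] mov [[0.5428, 0.0168]] seat [[0.5443, -0.2589]]
```

View pics/k2.png

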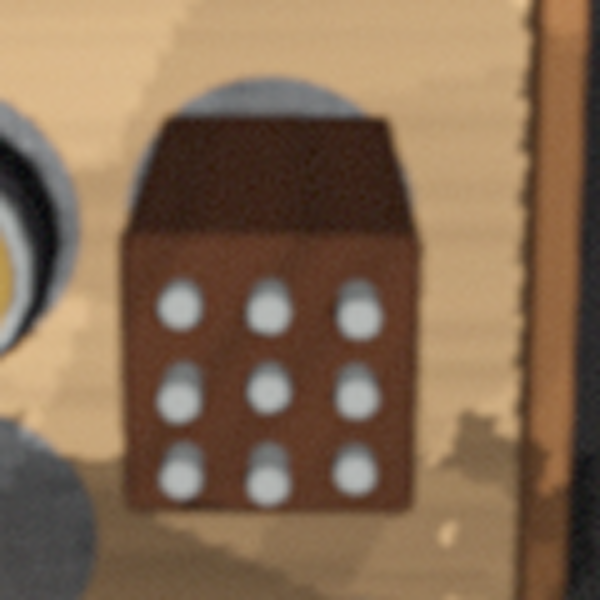

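Request:
play_rows --travel '[[0.05, 0.3, -1.5], [0, 0.0, -2.4], [0, 0, -2.8], [0, 0, -2.4], [0, 0, -1.8], [0, 0, -0.9], [0, 0, -0.1]]' --rotation '[[0, 0.007, 0.005], [0, 0, 0], [0, 0, 0], [0, 0, 0], [0, 0, 0], [0, 0, 0], [0, 0, 0]]' --claw '[8.5, 8.5, 8.5, 8.5, 8.5, 8.5, 8.5]'

```text
time_s: 12.1
position: [0.5544, -0.0319, 0.0629]
tool_rot: [[0.007, 0.19, -0.982], [-0.0, -0.982, -0.19], [-1.0, 0.002, -0.006]]
ft_force: [-0.3, 0.4, -0.6]
grip_width: 0.085
```

Request:
play_rows --travel '[[0, -0.9, -0.6], [0, 0, -0.1], [0, 0, -0.05]]' --rotation '[[0, 0.006, -0.012], [0, 0, 0], [0, 0, 0]]' --claw '[8.5, 8.5, 8.5]'

```text
time_s: 12.35
position: [0.5555, -0.0402, 0.0567]
tool_rot: [[0.003, 0.179, -0.984], [-0.001, -0.984, -0.179], [-1.0, 0.001, -0.002]]
ft_force: [0.7, 0.3, 0.5]
grip_width: 0.0852
```

Run:
```python
from h import *
st(); grab('wrist','l')
```

```text
12.35 [0.5555, -0.0402, 0.0567] rot [[0.003, 0.179, -0.984], [-0.001, -0.984, -0.179], [-1.0, 0.001, -0.002]] q [-16.3, 33.1, 87.3, -0.0, 59.5, 63.4] F [0.7, 0.3, 0.5] w 0.0852
```

View pics/l.png

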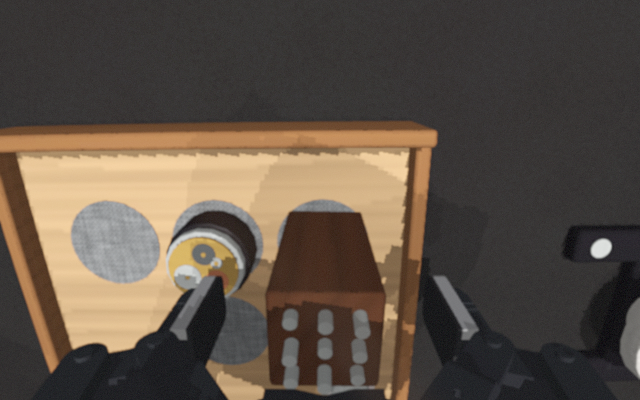

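Request:
play_rows --travel '[[-0.03, 0, -0.05], [-0.03, 0, -0.05], [-0.03, 0, -0.05], [-0.03, 0, -0.05], [-0.03, 0, -0.05]]' --rotation '[[0, 0, 0], [0, 0, 0], [0, 0, 0], [0, 0, 0], [0, 0, 0]]' --claw '[3.6, 3.6, 3.6, 3.6, 3.6]'

```text
time_s: 12.82
position: [0.5554, -0.0408, 0.0569]
tool_rot: [[0.008, 0.179, -0.984], [-0.002, -0.984, -0.179], [-1.0, 0.004, -0.008]]
ft_force: [-0.6, 0.7, 5.4]
grip_width: 0.0417
```

Run:
```python
from h import *
st(); grab('wrist','m')
```

```text
12.82 [0.5554, -0.0408, 0.0569] rot [[0.008, 0.179, -0.984], [-0.002, -0.984, -0.179], [-1.0, 0.004, -0.008]] q [-16.4, 32.9, 87.5, 0.0, 59.0, 63.3] F [-0.6, 0.7, 5.4] w 0.0417
```

View pics/m.png

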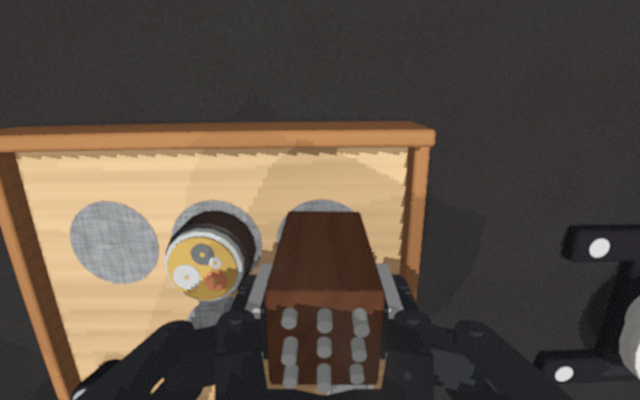

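Request:
play_rows --travel '[[0, 0, 1], [0, 0, 2], [0, 0.5, 3], [0.5, 2.5, 2], [0.7, 3.3, 0], [0.7, 3.3, 0], [0.7, 3.3, 0], [0.7, 3.3, 0], [0.7, 3.3, 0], [0.7, 3.3, 0], [0.7, 3.3, 0], [0, 1, 0]]' --rotation '[[0, 0, 0], [0, 0, 0], [0, 0, 0], [0, 0, 0], [0, 0, 0], [0, 0, 0], [0, 0, 0], [0, 0, 0], [0, 0, 0], [0, 0, 0], [0, 0, 0], [0, 0, 0]]' --claw '[3.6, 3.6, 3.6, 3.6, 3.6, 3.6, 3.6, 3.6, 3.6, 3.6, 3.6, 3.6]'

```text
time_s: 13.87
position: [0.6068, 0.2394, 0.1457]
tool_rot: [[0.004, 0.171, -0.985], [-0.002, -0.985, -0.171], [-1.0, 0.003, -0.003]]
ft_force: [-0.1, 0.4, -2.5]
grip_width: 0.0411
```

Request:
play_rows --travel '[[0.5, 1.2, -1.5], [0.5, 0.5, -2.4], [0, 0, -2.4], [0, 0, -1.8], [0, 0, -0.6], [0, 0, -0.2]]' --rotation '[[0, 0, 0], [0, 0, 0], [0, 0, 0], [0, 0, 0], [0, 0, 0], [0, 0, 0]]' --claw '[3.6, 3.6, 3.6, 3.6, 3.6, 3.6]'

```text
time_s: 14.37
position: [0.6156, 0.2608, 0.0561]
tool_rot: [[0.005, 0.177, -0.984], [-0.003, -0.984, -0.177], [-1.0, 0.004, -0.004]]
ft_force: [-0.2, -0.1, -0.8]
grip_width: 0.0415
```

Request:
play_rows --travel '[[0, 0, -0.3], [0, 0, -0.2]]' --rotation '[[0, 0, 0], [0, 0, 0]]' --claw '[3.6, 3.6]'

```text
time_s: 14.53
position: [0.6159, 0.2605, 0.0529]
tool_rot: [[0.005, 0.177, -0.984], [-0.003, -0.984, -0.177], [-1.0, 0.004, -0.005]]
ft_force: [-5.5, 0.1, 10.6]
grip_width: 0.0418
```

Contact. Release, rise, head back above the movement (about (0.542, 0.019)).

Request:
play_rows --travel '[[0, 0, 0], [0, 0, 0], [0, 0, 0], [0, 0, 0], [0, 0, 0.5], [0, 0, 2.5], [0, 0, 3.5], [0, 0, 3.5], [-0.4, -1.5, 1.5], [-0.8, -3, 0], [-1, -3.5, 0], [-1, -3.5, 0]]' --rotation '[[0, 0, 0], [0, 0, 0], [0, 0, 0], [0, 0, 0], [0, 0, 0], [0, 0, 0], [0, 0, 0], [0, 0, 0], [0, 0, 0], [0, 0, 0], [0, 0, 0], [0, 0, 0]]' --claw '[8.5, 8.5, 8.5, 8.5, 8.5, 8.5, 8.5, 8.5, 8.5, 8.5, 8.5, 8.5]'

```text
time_s: 15.53
position: [0.5848, 0.1471, 0.1817]
tool_rot: [[0.019, 0.184, -0.983], [-0.0, -0.983, -0.184], [-1.0, 0.004, -0.018]]
ft_force: [1.4, -1.4, -0.7]
grip_width: 0.0851
```

Request:
play_rows --travel '[[-1, -3.2, 0], [-1, -3.2, 0], [-1, -3.2, 0], [-0.5, -1.2, 0], [0, 0, 0], [0, 0, -0.05]]' --rotation '[[0, 0, 0], [0, 0, 0], [0, 0, 0], [0, 0, 0], [0, 0, 0], [0, 0, 0]]' --claw '[8.5, 8.5, 8.5, 8.5, 8.5, 8.5]'

```text
time_s: 16.03
position: [0.5465, 0.0287, 0.1862]
tool_rot: [[0.026, 0.178, -0.984], [-0.002, -0.984, -0.178], [-1.0, 0.007, -0.025]]
ft_force: [-0.7, 0.3, -0.3]
grip_width: 0.0848
```

Run:
```python
from h import *
st(); ci,im=grab('wrist','n')
```

```text
16.03 [0.5465, 0.0287, 0.1862] rot [[0.026, 0.178, -0.984], [-0.002, -0.984, -0.178], [-1.0, 0.007, -0.025]] q [-9.4, 23.0, 80.3, 0.1, 75.3, 70.3] F [-0.7, 0.3, -0.3] w 0.0848
```

View pics/n.png

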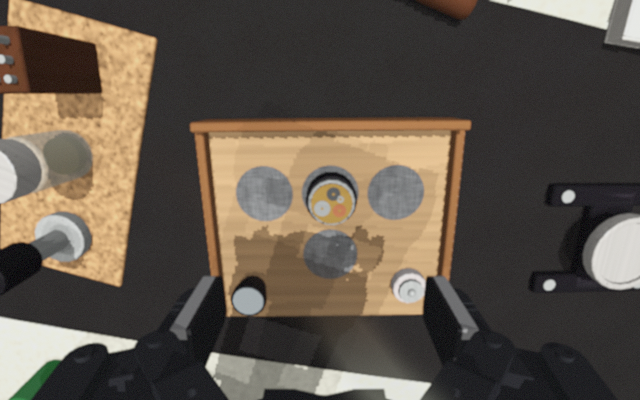

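Run:
```python
from h import *
ci,im=load('n')
hsv=cv2.cvtColor(im,cv2.COLOR_BGR2HSV)
m=((hsv[:,:,1]<60)&(hsv[:,:,2]>45)&(hsv[:,:,2]<190)).astype(np.uint8)
m[:, :215]=0;m[:,445:]=0;m[:150]=0;m[275:]=0
m=cv2.morphologyEx(m,cv2.MORPH_OPEN,np.ones((3,3)));m=cv2.morphologyEx(m,cv2.MORPH_CLOSE,np.ones((7,7)))
for c in cv2.findContours(m,cv2.RETR_EXTERNAL,cv2.CHAIN_APPROX_NONE)[0]:
    if cv2.contourArea(c)<500: continue
    e=cv2.fitEllipse(c); print(np.round(e[0],1),np.round(e[1],1),onz(ci,[e[0]],.010)[0].round(4))
print('mov',onz(ci,[(330.5,202)],.04).round(4))
c=im[150:290,230:430];cv2.imwrite('pics/n2.png',cv2.resize(c,None,fx=4,fy=4,interpolation=cv2.INTER_CUBIC))
```

```text
[329.9 252.9] [45.9 53.5] [0.4802 0.009  0.01  ]
[328.9 189.8] [48.2 56.3] [0.544  0.0219 0.01  ]
[263.9 193.2] [53.4 56.5] [0.5298 0.0818 0.01  ]
[395.3 192.1] [52.9 56.5] [ 0.5529 -0.0404  0.01  ]
mov [[0.5411 0.0206 0.04  ]]
```

View pics/n2.png

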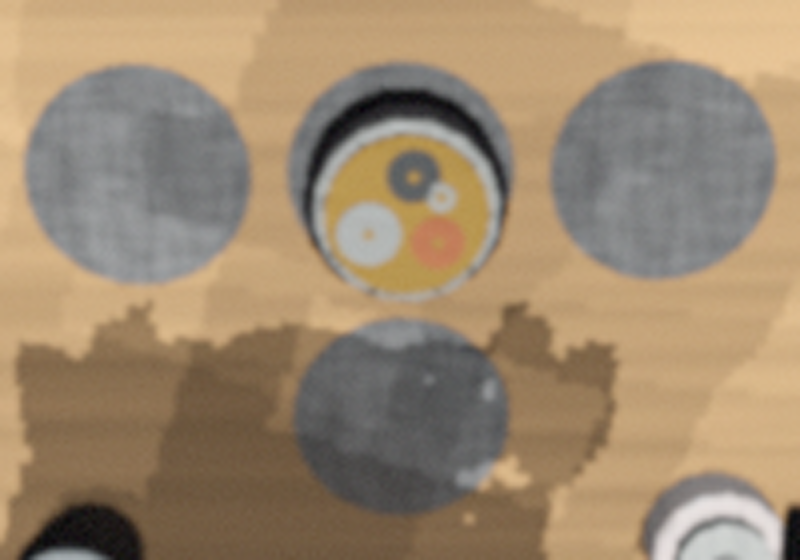

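Request:
play_rows --travel '[[-0.5, -0.6, -1.5], [0, 0, -2.5], [0, -0.1, -3], [0, -0.1, -3], [0, -0.1, -2.4], [0, -0.1, -1.6], [0, -0.1, -0.8], [0, 0, 0]]' --rotation '[[0, 0.026, 0], [0, 0, 0], [0, 0, 0], [0, 0, 0], [0, 0, 0], [0, 0, 0], [0, 0, 0], [0, 0, 0]]' --claw '[8.5, 8.5, 8.5, 8.5, 8.5, 8.5, 8.5, 8.5]'

```text
time_s: 16.75
position: [0.5398, 0.0243, 0.0262]
tool_rot: [[-0.009, 0.19, -0.982], [-0.002, -0.982, -0.19], [-1.0, 0.0, 0.01]]
ft_force: [0.5, -1.0, -0.8]
grip_width: 0.0851
```

Request:
play_rows --travel '[[0.15, -0.4, -0.6], [0, 0, -0.2], [0, 0, -0.1]]' --rotation '[[0.002, -0.009, -0.01], [0, 0, 0], [0, 0, 0]]' --claw '[8.5, 8.5, 8.5]'

```text
time_s: 17.0
position: [0.5422, 0.0208, 0.017]
tool_rot: [[0.001, 0.181, -0.983], [0.0, -0.983, -0.181], [-1.0, -0.0, -0.001]]
ft_force: [-0.4, -0.6, 0.4]
grip_width: 0.0847
```

Run:
```python
from h import *
st(); ci,im=grab('wrist','p')
```

```text
17.0 [0.5422, 0.0208, 0.017] rot [[0.001, 0.181, -0.983], [0.0, -0.983, -0.181], [-1.0, -0.0, -0.001]] q [-10.3, 35.4, 91.6, 0.0, 53.0, 69.2] F [-0.4, -0.6, 0.4] w 0.0847
```

View pics/p.png

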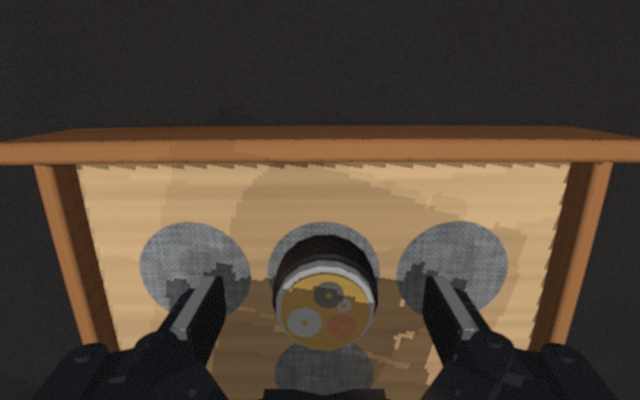

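Request:
play_rows --travel '[[-0.03, 0, -0.03], [-0.03, 0, -0.03], [-0.03, 0, -0.03], [-0.03, 0, -0.03], [-0.03, 0, -0.03]]' --rotation '[[0, 0, 0], [0, 0, 0], [0, 0, 0], [0, 0, 0], [0, 0, 0]]' --claw '[4, 4, 4, 4, 4]'

```text
time_s: 17.47
position: [0.542, 0.0205, 0.0183]
tool_rot: [[0.006, 0.181, -0.983], [-0.001, -0.983, -0.181], [-1.0, 0.002, -0.006]]
ft_force: [-1.2, -0.0, -1.3]
grip_width: 0.0441
```

Run:
```python
from h import *
st(); ci,im=grab('wrist','q')
```

```text
17.47 [0.542, 0.0205, 0.0183] rot [[0.006, 0.181, -0.983], [-0.001, -0.983, -0.181], [-1.0, 0.002, -0.006]] q [-10.4, 35.2, 91.8, 0.0, 52.7, 69.2] F [-1.2, -0.0, -1.3] w 0.0441
```

View pics/q.png

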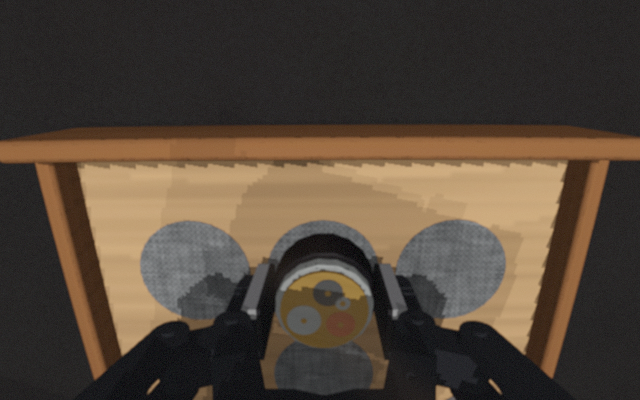

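Request:
play_rows --travel '[[0, 0, 1], [0, 0, 2], [0, 0, 3], [0, -0.5, 3], [-0.3, -2.5, 2.5], [-0.5, -3.3, 0], [-0.5, -3.3, 0], [-0.5, -3.3, 0], [-0.5, -3.3, 0], [-0.5, -3.3, 0], [-0.5, -3.3, 0], [-0.5, -3, 0]]' --rotation '[[0, 0, 0], [0, 0, 0], [0, 0, 0], [0, 0, 0], [0, 0, 0], [0, 0, 0], [0, 0, 0], [0, 0, 0], [0, 0, 0], [0, 0, 0], [0, 0, 0], [0, 0, 0]]' --claw '[4, 4, 4, 4, 4, 4, 4, 4, 4, 4, 4, 4]'

```text
time_s: 18.52
position: [0.499, -0.2418, 0.147]
tool_rot: [[0.008, 0.192, -0.981], [-0.003, -0.981, -0.192], [-1.0, 0.004, -0.007]]
ft_force: [0.2, -0.1, -1.0]
grip_width: 0.0443
```

Request:
play_rows --travel '[[-0.5, -1.2, 0], [0, 0, 0], [0, 0, 0]]' --rotation '[[0, 0, 0], [0, 0, 0], [0, 0, 0]]' --claw '[4, 4, 4]'

```text
time_s: 18.77
position: [0.492, -0.2603, 0.1485]
tool_rot: [[0.009, 0.185, -0.983], [-0.005, -0.983, -0.185], [-1.0, 0.006, -0.008]]
ft_force: [-0.6, 0.3, -0.5]
grip_width: 0.0445
```

Run:
```python
from h import *
st(); ci,im=grab('wrist','r')
```

```text
18.77 [0.492, -0.2603, 0.1485] rot [[0.009, 0.185, -0.983], [-0.005, -0.983, -0.185], [-1.0, 0.006, -0.008]] q [-40.1, 26.4, 81.4, 0.1, 71.7, 39.2] F [-0.6, 0.3, -0.5] w 0.0445
```

View pics/r.png

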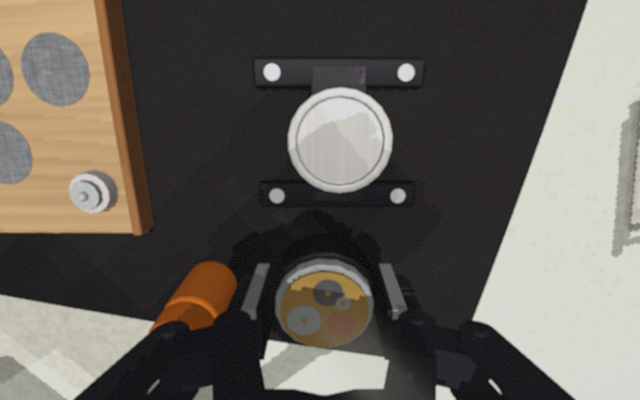

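Run:
```python
from h import *
ci,im=load('r')
g=cv2.cvtColor(im,cv2.COLOR_BGR2GRAY); m=(g>120).astype(np.uint8); m[:80]=0;m[205:]=0;m[:,:285]=0;m[:,400:]=0
m=cv2.morphologyEx(m,cv2.MORPH_OPEN,np.ones((21,21)))
c=max(cv2.findContours(m,0,2)[0],key=cv2.contourArea);e=cv2.fitEllipse(c);print(e,onz(ci,[e[0]],.044))
print(onz(ci,[(272,72),(406,72),(277,195),(397,195)],.012).mean(0))
print('mov bottom/top now', onz(ci,[(324.5,308)],.1485+.0217).round(4))
```

```text
((339.7615966796875, 139.40394592285156), (103.54580688476562, 104.84658813476562), 33.21511459350586) [[ 0.54324934 -0.26287973  0.044     ]]
[ 0.54143933 -0.26349877  0.012     ]
mov bottom/top now [[ 0.4908 -0.261   0.1702]]
```

Request:
play_rows --travel '[[1.5, -0.1, -1], [2, -0.1, -1.5], [1.5, -0.1, -1.5], [0.2, 0, -0.5], [0, 0, 0]]' --rotation '[[0.005, 0.008, -0.005], [0, 0, 0], [0, 0, 0], [0, 0, 0], [0, 0, 0]]' --claw '[4, 4, 4, 4, 4]'

```text
time_s: 19.23
position: [0.5472, -0.2569, 0.1042]
tool_rot: [[0.002, 0.186, -0.983], [0.0, -0.983, -0.186], [-1.0, 0.0, -0.002]]
ft_force: [-0.9, -0.2, -0.9]
grip_width: 0.0445
```

Request:
play_rows --travel '[[-0.3, -0.65, -1], [0, 0, -1.6], [0, 0, -1.2], [0, 0, -0.6], [0, 0, -0.2]]' --rotation '[[0, 0.002, 0], [0, 0, 0], [0, 0, 0], [0, 0, 0], [0, 0, 0]]' --claw '[4, 4, 4, 4, 4]'

```text
time_s: 19.65
position: [0.5422, -0.2624, 0.0587]
tool_rot: [[0.001, 0.189, -0.982], [-0.002, -0.982, -0.189], [-1.0, 0.002, -0.001]]
ft_force: [-0.1, 0.1, -1.5]
grip_width: 0.0442
```

Run:
```python
from h import *
st(); ci,im=grab('wrist','s')
```

```text
19.65 [0.5422, -0.2624, 0.0587] rot [[0.001, 0.189, -0.982], [-0.002, -0.982, -0.189], [-1.0, 0.002, -0.001]] q [-37.1, 36.5, 79.3, -0.1, 64.0, 42.1] F [-0.1, 0.1, -1.5] w 0.0442
```

View pics/s.png

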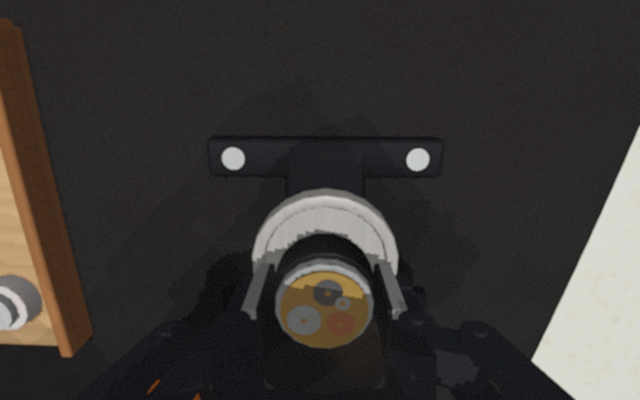

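Request:
play_rows --travel '[[0.05, 0, -0.5], [0, 0, -0.3], [0, 0, -0.2]]' --rotation '[[0, 0, 0], [0, 0, 0], [0, 0, 0]]' --claw '[4, 4, 4]'

```text
time_s: 19.95
position: [0.5429, -0.2632, 0.05]
tool_rot: [[0.003, 0.188, -0.982], [-0.004, -0.982, -0.188], [-1.0, 0.004, -0.003]]
ft_force: [0.6, -0.5, -1.4]
grip_width: 0.0442
```

Request:
play_rows --travel '[[0, 0, -0.15], [0, 0, -0.12]]' --rotation '[[0, 0, 0], [0, 0, 0]]' --claw '[4, 4]'

```text
time_s: 20.12
position: [0.543, -0.2633, 0.0481]
tool_rot: [[0.004, 0.189, -0.982], [-0.004, -0.982, -0.189], [-1.0, 0.005, -0.003]]
ft_force: [-5.0, 3.3, 14.3]
grip_width: 0.0442
```

Request:
play_rows --travel '[[0, 0, 0.03], [0, 0, 0], [0, 0, 0], [0, 0, 0], [0, 0, 0], [0, 0, 0.5], [0, 0, 2], [0, 0, 3], [0, 0, 3], [0, 0, 0]]' --rotation '[[0, 0, 0], [0, 0, 0], [0, 0, 0], [0, 0, 0], [0, 0, 0], [0, 0, 0], [0, 0, 0], [0, 0, 0], [0, 0, 0], [0, 0, 0]]' --claw '[5, 6, 7, 8.5, 8.5, 8.5, 8.5, 8.5, 8.5, 8.5]'

```text
time_s: 20.95
position: [0.5427, -0.263, 0.1374]
tool_rot: [[0.003, 0.189, -0.982], [-0.003, -0.982, -0.189], [-1.0, 0.004, -0.002]]
ft_force: [0.1, -0.2, -0.4]
grip_width: 0.0849
```

Run:
```python
from h import *
st(); ci,im=grab('wrist','t')
```

```text
20.95 [0.5427, -0.263, 0.1374] rot [[0.003, 0.189, -0.982], [-0.003, -0.982, -0.189], [-1.0, 0.004, -0.002]] q [-37.1, 31.4, 74.1, -0.1, 74.2, 42.1] F [0.1, -0.2, -0.4] w 0.0849
```

View pics/t.png

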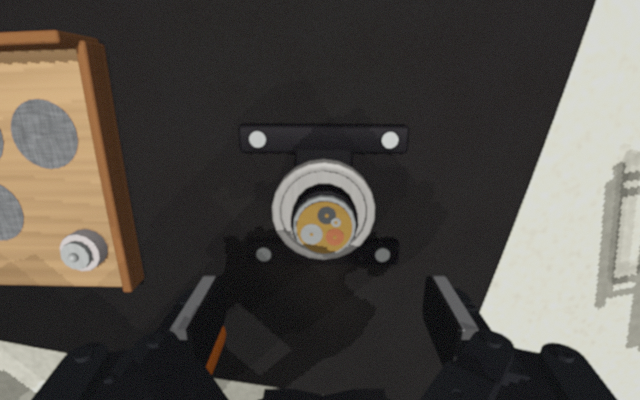

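Request:
play_rows --travel '[[0, 1.5, 2], [0.3, 3, 2], [0.4, 3.6, 0], [0.4, 3.6, 0], [0.4, 3.6, 0], [0.4, 3.6, 0], [0.4, 3.6, 0], [0.5, 3.6, 0], [0.5, 3.6, 0], [0.5, 3.6, 0], [0.6, 3.6, 0], [0.6, 3.6, 0]]' --rotation '[[0, 0, 0], [0, 0, 0], [0, 0, 0], [0, 0, 0], [0, 0, 0], [0, 0, 0], [0, 0, 0], [0, 0, 0], [0, 0, 0], [0, 0, 0], [0, 0, 0], [0, 0, 0]]' --claw '[8.5, 8.5, 8.5, 8.5, 8.5, 8.5, 8.5, 8.5, 8.5, 8.5, 8.5, 8.5]'

```text
time_s: 22.0
position: [0.5868, 0.1542, 0.1683]
tool_rot: [[-0.012, 0.176, -0.984], [0.001, -0.984, -0.176], [-1.0, -0.003, 0.011]]
ft_force: [0.8, -0.6, -0.5]
grip_width: 0.085
```

Request:
play_rows --travel '[[0.9, 3.3, 0], [0.9, 3.3, 0], [0.7, 2.2, 0], [0, 0.6, 0], [0, 0, 0]]' --rotation '[[0, -0.012, 0], [0, 0, 0], [0, 0, 0], [0, 0, 0], [0, 0, 0]]' --claw '[8.5, 8.5, 8.5, 8.5, 8.5]'

```text
time_s: 22.42
position: [0.6096, 0.2605, 0.1626]
tool_rot: [[-0.007, 0.184, -0.983], [0.0, -0.983, -0.184], [-1.0, -0.002, 0.007]]
ft_force: [-0.9, -0.7, 0.3]
grip_width: 0.0851
```

Run:
```python
from h import *
st(); ci,im=grab('wrist','u')
```

```text
22.42 [0.6096, 0.2605, 0.1626] rot [[-0.007, 0.184, -0.983], [0.0, -0.983, -0.184], [-1.0, -0.002, 0.007]] q [12.9, 36.3, 60.4, 0.1, 83.7, 92.3] F [-0.9, -0.7, 0.3] w 0.0851
```

View pics/u.png

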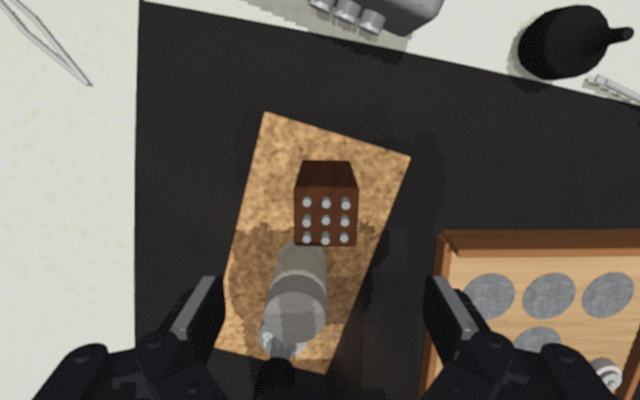

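Request:
play_rows --travel '[[0.5, 0, -1.5], [0, 0, -2.2], [0, 0, -2.6], [0, 0, -2], [0, 0, -1.3], [0, 0, -0.5], [0, 0, 0]]' --rotation '[[0, -0.007, -0.003], [0, 0, 0], [0, 0, 0], [0, 0, 0], [0, 0, 0], [0, 0, 0], [0, 0, 0]]' --claw '[8.5, 8.5, 8.5, 8.5, 8.5, 8.5, 8.5]'

```text
time_s: 23.05
position: [0.6137, 0.2485, 0.058]
tool_rot: [[-0.001, 0.171, -0.985], [-0.002, -0.985, -0.171], [-1.0, 0.002, 0.001]]
ft_force: [-0.7, -0.8, -0.4]
grip_width: 0.085
```

Request:
play_rows --travel '[[0.2, 1.2, -0.4], [0, 0, -0.1], [0, 0, -0.05]]' --rotation '[[0.002, 0, 0.007], [0, 0, 0], [0, 0, 0]]' --claw '[8.5, 8.5, 8.5]'

```text
time_s: 23.3
position: [0.617, 0.2598, 0.0543]
tool_rot: [[0.002, 0.176, -0.984], [0.0, -0.984, -0.176], [-1.0, -0.0, -0.002]]
ft_force: [0.5, -0.2, 0.0]
grip_width: 0.0848
```

Close on the block.

Request:
play_rows --travel '[[-0.1, 0.07, -0.1], [-0.03, 0, -0.05], [-0.03, 0, -0.05], [-0.03, 0, -0.05], [-0.03, 0, -0.05]]' --rotation '[[0, 0, 0], [0, 0, 0], [0, 0, 0], [0, 0, 0], [0, 0, 0]]' --claw '[8.5, 3.6, 3.6, 3.6, 3.6]'

```text
time_s: 23.72
position: [0.6156, 0.2613, 0.0538]
tool_rot: [[0.007, 0.177, -0.984], [0.001, -0.984, -0.177], [-1.0, -0.0, -0.007]]
ft_force: [-0.8, -0.1, 0.1]
grip_width: 0.0415
```

Run:
```python
from h import *
st(); ci,im=grab('wrist','v')
```

```text
23.72 [0.6156, 0.2613, 0.0538] rot [[0.007, 0.177, -0.984], [0.001, -0.984, -0.177], [-1.0, -0.0, -0.007]] q [12.9, 42.3, 67.5, -0.0, 69.8, 92.7] F [-0.8, -0.1, 0.1] w 0.0415
```

View pics/v.png

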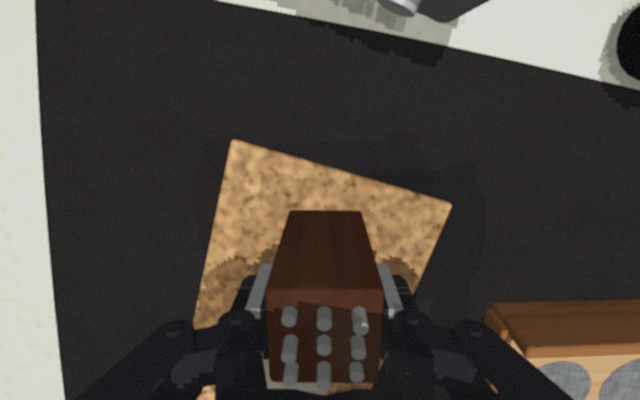

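Request:
play_rows --travel '[[0, 0, 1], [0, 0, 2], [0, -0.5, 3], [-0.5, -2.5, 2], [-0.7, -3.3, 0], [-0.7, -3.3, 0], [-0.7, -3.3, 0], [-0.7, -3.3, 0], [-0.7, -3.3, 0], [-0.7, -3.3, 0], [-0.7, -3.3, 0], [-0.3, -2, 0]]' --rotation '[[0, 0, 0], [0, 0, 0], [0, 0, 0], [0, 0, 0], [0, 0, 0], [0, 0, 0], [0, 0, 0], [0, 0, 0], [0, 0, 0], [0, 0, 0], [0, 0, 0], [0, 0, 0]]' --claw '[3.6, 3.6, 3.6, 3.6, 3.6, 3.6, 3.6, 3.6, 3.6, 3.6, 3.6, 3.6]'

```text
time_s: 24.77
position: [0.5526, -0.0264, 0.1425]
tool_rot: [[0.008, 0.186, -0.982], [0.001, -0.983, -0.186], [-1.0, 0.001, -0.008]]
ft_force: [1.0, -0.4, -2.3]
grip_width: 0.0417
```

Request:
play_rows --travel '[[0, 0, 0], [0, 0, 0]]' --rotation '[[0, 0, 0], [0, 0, 0]]' --claw '[3.6, 3.6]'

```text
time_s: 24.93
position: [0.5519, -0.0308, 0.1437]
tool_rot: [[0.008, 0.18, -0.984], [-0.0, -0.984, -0.18], [-1.0, 0.002, -0.008]]
ft_force: [-1.1, 0.7, -0.9]
grip_width: 0.0416
```

Request:
play_rows --travel '[[0.2, -0.9, -1], [0, 0, -2], [0, 0, -2.2], [0, 0, -1.4], [0, 0, -0.6], [0, 0, 0]]' --rotation '[[0, 0, 0], [0, 0, 0], [0, 0, 0], [0, 0, 0], [0, 0, 0], [0, 0, 0]]' --claw '[3.6, 3.6, 3.6, 3.6, 3.6, 3.6]'

```text
time_s: 25.43
position: [0.5555, -0.0378, 0.068]
tool_rot: [[0.011, 0.186, -0.983], [-0.001, -0.983, -0.186], [-1.0, 0.003, -0.011]]
ft_force: [-0.8, -0.6, -1.8]
grip_width: 0.0415
```

Request:
play_rows --travel '[[-0.03, -0.3, -0.3], [-0.03, 0, -0.3], [-0.03, 0, -0.1]]' --rotation '[[0, 0.003, -0.007], [0, 0, 0], [0, 0, 0]]' --claw '[3.6, 3.6, 3.6]'

```text
time_s: 25.68
position: [0.5556, -0.0403, 0.0613]
tool_rot: [[0.009, 0.18, -0.984], [-0.001, -0.984, -0.18], [-1.0, 0.003, -0.009]]
ft_force: [-0.1, 0.2, -1.4]
grip_width: 0.0414
```

Request:
play_rows --travel '[[-0.08, -0.05, -0.25], [-0.03, 0, -0.2], [-0.03, 0, -0.1]]' --rotation '[[0, 0, 0], [0, 0, 0], [0, 0, 0]]' --claw '[3.6, 3.6, 3.6]'

```text
time_s: 25.93
position: [0.5552, -0.041, 0.0577]
tool_rot: [[0.013, 0.18, -0.984], [-0.002, -0.984, -0.18], [-1.0, 0.004, -0.013]]
ft_force: [-3.4, 1.5, 12.0]
grip_width: 0.0415
```

Request:
play_rows --travel '[[0, 0, 0], [0, 0, 0], [0, 0, 0], [0, 0, 0], [0, 0, 0.5], [0, 0, 2.5], [0, 0, 3.5], [0, 0, 3.5], [0, 1.5, 1.5], [0, 3, 0], [0, 3.5, 0], [0, 3.5, 0]]' --rotation '[[0, 0, 0], [0, 0, 0], [0, 0, 0], [0, 0, 0], [0, 0, 0], [0, 0.01, 0], [0, 0, 0], [0, 0, 0], [0, 0, 0], [0, 0, 0], [0, 0, 0], [0, 0, 0]]' --claw '[8.5, 8.5, 8.5, 8.5, 8.5, 8.5, 8.5, 8.5, 8.5, 8.5, 8.5, 8.5]'

```text
time_s: 26.93
position: [0.5555, 0.0717, 0.1827]
tool_rot: [[0.009, 0.17, -0.985], [-0.004, -0.985, -0.17], [-1.0, 0.005, -0.008]]
ft_force: [-0.1, -0.3, 0.0]
grip_width: 0.085
```

Request:
play_rows --travel '[[-0.2, 3.4, 0], [-0.2, 3.4, 0], [-0.2, 3.4, 0], [-0.2, 3.4, 0], [-0.2, 3.2, 0], [0, 1, 0], [0, 0, 0], [0, 0, 0]]' --rotation '[[0, 0, 0], [0, 0, 0], [0, 0, 0], [0, 0, 0], [0, 0, 0], [0, 0, 0], [0, 0, 0], [0, 0, 0]]' --claw '[8.5, 8.5, 8.5, 8.5, 8.5, 8.5, 8.5, 8.5]'

```text
time_s: 27.6
position: [0.5425, 0.2638, 0.1863]
tool_rot: [[0.013, 0.176, -0.984], [-0.002, -0.984, -0.176], [-1.0, 0.004, -0.012]]
ft_force: [0.0, -0.2, -0.2]
grip_width: 0.0847
```

Run:
```python
from h import *
st(); ci,im=grab('wrist','w')
```

```text
27.6 [0.5425, 0.2638, 0.1863] rot [[0.013, 0.176, -0.984], [-0.002, -0.984, -0.176], [-1.0, 0.004, -0.012]] q [14.8, 28.8, 70.3, -0.3, 80.2, 94.7] F [0.0, -0.2, -0.2] w 0.0847
```

View pics/w.png

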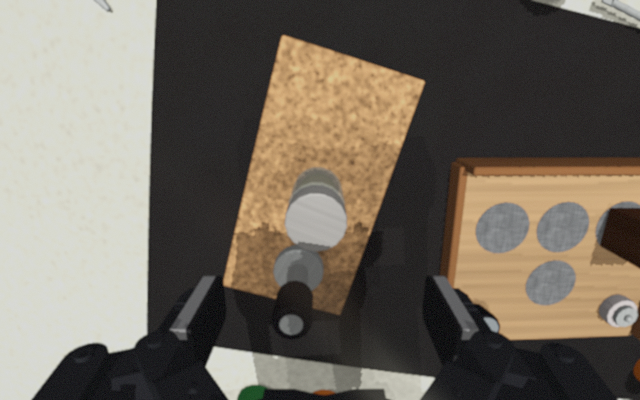

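Request:
play_rows --travel '[[-0.35, 0.4, -1.5], [0, 0, -2.4], [0, 0, -2.8], [0, 0, -2.5], [0, 0, -1.8], [0, 0, -1], [0, 0, -0.2]]' --rotation '[[0, 0.012, 0], [0, 0, 0], [0, 0, 0], [0, 0, 0], [0, 0, 0], [0, 0, 0], [0, 0, 0]]' --claw '[8.5, 8.5, 8.5, 8.5, 8.5, 8.5, 8.5]'

```text
time_s: 28.23
position: [0.5383, 0.2582, 0.0555]
tool_rot: [[-0.003, 0.163, -0.987], [-0.003, -0.987, -0.163], [-1.0, 0.003, 0.004]]
ft_force: [-0.9, -0.5, 0.7]
grip_width: 0.0848
```

Request:
play_rows --travel '[[0, 0.95, -0.35], [0, 0, -0.1], [-0.03, 0, -0.07]]' --rotation '[[0.002, -0.003, 0.015], [0, 0, 0], [0, 0, 0]]' --claw '[8.5, 8.5, 8.5]'

```text
time_s: 28.48
position: [0.538, 0.2663, 0.0489]
tool_rot: [[-0.003, 0.176, -0.984], [-0.002, -0.984, -0.176], [-1.0, 0.001, 0.003]]
ft_force: [0.5, -0.1, 0.9]
grip_width: 0.085
```

Request:
play_rows --travel '[[0, 0.12, 0.1], [-0.03, 0, -0.04], [-0.03, 0, -0.04], [-0.03, 0, -0.04], [-0.03, 0, -0.04]]' --rotation '[[0, 0, 0], [0, 0, 0], [0, 0, 0], [0, 0, 0], [0, 0, 0]]' --claw '[8.5, 4, 4, 4, 4]'

```text
time_s: 28.9
position: [0.538, 0.2682, 0.0511]
tool_rot: [[0.003, 0.176, -0.984], [-0.0, -0.984, -0.176], [-1.0, 0.001, -0.003]]
ft_force: [-0.3, 0.1, 0.9]
grip_width: 0.0442
```

Run:
```python
from h import *
st(); ci,im=grab('wrist','x')
```

```text
28.9 [0.538, 0.2682, 0.0511] rot [[0.003, 0.176, -0.984], [-0.0, -0.984, -0.176], [-1.0, 0.001, -0.003]] q [15.2, 36.9, 80.0, -0.1, 62.9, 95.1] F [-0.3, 0.1, 0.9] w 0.0442
```

View pics/x.png

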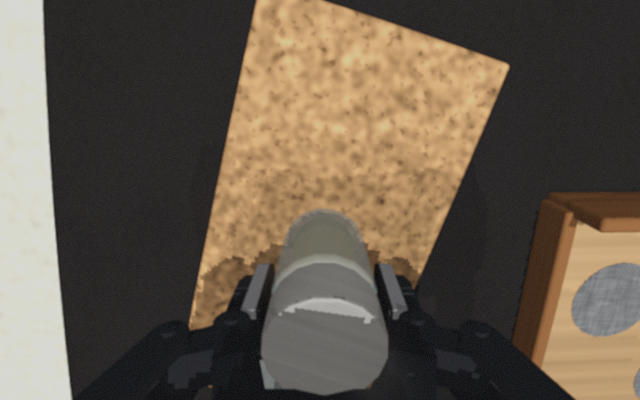

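Request:
play_rows --travel '[[0, 0, 1], [0, 0, 2], [0, -0.3, 2.5], [0, -2, 1.5], [0, -3.3, 0], [0, -3.3, 0], [0, -3.3, 0], [0, -3, 0], [0, -1.8, 0], [0, 0, 0], [0, 0, 0]]' --rotation '[[0, 0, 0], [0, 0, 0], [0, 0, 0], [0, 0, 0], [0, 0, 0], [0, 0, 0], [0, 0, 0], [0, 0, 0], [0, 0, 0], [0, 0, 0], [0, 0, 0]]' --claw '[4, 4, 4, 4, 4, 4, 4, 4, 4, 4, 4]'

```text
time_s: 29.87
position: [0.5349, 0.0912, 0.129]
tool_rot: [[0.002, 0.179, -0.984], [-0.002, -0.984, -0.179], [-1.0, 0.003, -0.002]]
ft_force: [0.1, 0.7, -1.3]
grip_width: 0.0445
```

Request:
play_rows --travel '[[-0.2, -1, -1], [0, 0, -2], [0, 0, -1.8], [0, 0, -1], [0, 0, -0.5], [0, 0, 0]]' --rotation '[[0, 0, 0], [0, 0, 0], [0, 0, 0], [0, 0, 0], [0, 0, 0], [0, 0, 0]]' --claw '[4, 4, 4, 4, 4, 4]'

```text
time_s: 30.37
position: [0.5333, 0.0853, 0.066]
tool_rot: [[0.006, 0.183, -0.983], [-0.002, -0.983, -0.183], [-1.0, 0.003, -0.005]]
ft_force: [-0.7, -0.2, -1.8]
grip_width: 0.0442
```

Request:
play_rows --travel '[[-0.05, -0.42, -0.3], [-0.03, 0, -0.4], [-0.03, 0, -0.15]]' --rotation '[[0, 0, -0.003], [0, 0, 0], [0, 0, 0]]' --claw '[4, 4, 4]'

```text
time_s: 30.62
position: [0.5329, 0.0821, 0.0585]
tool_rot: [[0.008, 0.182, -0.983], [-0.002, -0.983, -0.182], [-1.0, 0.003, -0.008]]
ft_force: [-0.2, -0.9, -2.0]
grip_width: 0.0443
```

Request:
play_rows --travel '[[-0.03, -0.1, -0.25], [-0.03, 0, -0.2], [-0.02, 0, -0.1]]' --rotation '[[0, 0, 0], [0, 0, 0], [0, 0, 0]]' --claw '[4, 4, 4]'

```text
time_s: 30.87
position: [0.5332, 0.0811, 0.055]
tool_rot: [[0.013, 0.182, -0.983], [-0.002, -0.983, -0.182], [-1.0, 0.004, -0.012]]
ft_force: [-3.2, 1.0, 12.2]
grip_width: 0.0445
```

Request:
play_rows --travel '[[0, 0, 0], [0, 0, 0], [0, 0, 0], [0, 0, 0], [0, 0, 0.5], [0, 0, 2.5], [0, 0, 3.5], [0, 0, 3.5], [-0.6, 1.5, 1.5], [-1, 2.6, 0], [-1.2, 3.2, 0], [-1.2, 3.2, 0]]' --rotation '[[0, 0, 0], [0, 0, 0], [0, 0, 0], [0, 0, 0], [0, 0, 0], [0, 0.01, 0], [0, 0, 0], [0, 0, 0], [0, 0, 0], [0, 0, 0], [0, 0, 0], [0, 0, 0]]' --claw '[8.5, 8.5, 8.5, 8.5, 8.5, 8.5, 8.5, 8.5, 8.5, 8.5, 8.5, 8.5]'

```text
time_s: 31.87
position: [0.4942, 0.184, 0.1792]
tool_rot: [[0.008, 0.172, -0.985], [-0.002, -0.985, -0.172], [-1.0, 0.003, -0.007]]
ft_force: [1.5, 0.2, -0.2]
grip_width: 0.0849
```

Request:
play_rows --travel '[[-1.2, 3, 0], [-1.2, 3, 0], [-0.6, 1.5, 0], [0, 0, 0], [0, 0, 0], [0, 0, 0]]' --rotation '[[0, 0, 0], [0, 0, 0], [0, 0, 0], [0, 0, 0], [0, 0, 0], [0, 0, 0]]' --claw '[8.5, 8.5, 8.5, 8.5, 8.5, 8.5]'

```text
time_s: 32.37
position: [0.4598, 0.2668, 0.182]
tool_rot: [[0.01, 0.178, -0.984], [-0.0, -0.984, -0.178], [-1.0, 0.002, -0.01]]
ft_force: [0.3, -0.4, -0.3]
grip_width: 0.0853
```

Run:
```python
from h import *
st(); ci,im=grab('wrist','y')
```

```text
32.37 [0.4598, 0.2668, 0.182] rot [[0.01, 0.178, -0.984], [-0.0, -0.984, -0.178], [-1.0, 0.002, -0.01]] q [17.4, 22.2, 82.4, -0.2, 74.8, 97.2] F [0.3, -0.4, -0.3] w 0.0853
```

View pics/y.png

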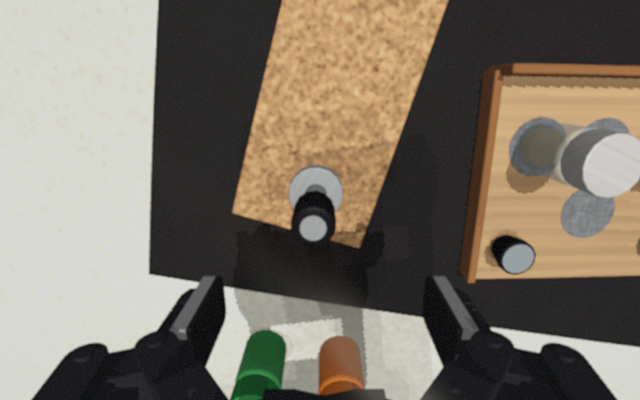

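Run:
```python
from h import *
ci,im=load('y')
print(onz(ci,[(316,191.5)],.02).round(4),onz(ci,[(313.5,224)],.102).round(4),onz(ci,[(588,213)],.01).round(4))
c=im[155:255,265:365];cv2.imwrite('pics/y2.png',cv2.resize(c,None,fx=5,fy=5,interpolation=cv2.INTER_CUBIC))
```

```text
[[0.4547 0.2725 0.02  ]] [[0.4548 0.2726 0.102 ]] [[0.4783 0.0071 0.01  ]]
```

View pics/y2.png

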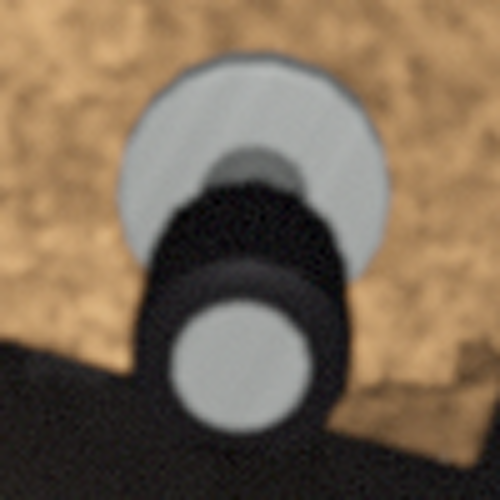

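Request:
play_rows --travel '[[-0.2, 0.6, -1.5], [0, 0.1, -2.2], [0, 0.1, -2.6], [0, 0.1, -2], [0, 0.1, -1.5], [0, 0, -0.7], [0, 0, -0.1]]' --rotation '[[0, 0.01, 0], [0, 0, 0], [0, 0, 0], [0, 0, 0], [0, 0, 0], [0, 0, 0], [0, 0, 0]]' --claw '[8.5, 8.5, 8.5, 8.5, 8.5, 8.5, 8.5]'

```text
time_s: 33.0
position: [0.4598, 0.2717, 0.0678]
tool_rot: [[-0.002, 0.167, -0.986], [-0.0, -0.986, -0.167], [-1.0, 0.0, 0.002]]
ft_force: [0.2, 0.8, 0.3]
grip_width: 0.085
```

Request:
play_rows --travel '[[-0.3, 0.1, -0.05], [0, 0, -0.03]]' --rotation '[[0, 0, 0.008], [0, 0, 0]]' --claw '[8.5, 8.5]'

```text
time_s: 33.17
position: [0.457, 0.272, 0.0666]
tool_rot: [[-0.003, 0.174, -0.985], [-0.001, -0.985, -0.174], [-1.0, 0.0, 0.003]]
ft_force: [0.1, 0.1, 0.2]
grip_width: 0.085
```

Run:
```python
from h import *
st(); ci,im=grab('wrist','z')
```

```text
33.17 [0.457, 0.272, 0.0666] rot [[-0.003, 0.174, -0.985], [-0.001, -0.985, -0.174], [-1.0, 0.0, 0.003]] q [18.0, 30.4, 90.6, 0.0, 59.1, 98.0] F [0.1, 0.1, 0.2] w 0.085
```

View pics/z.png

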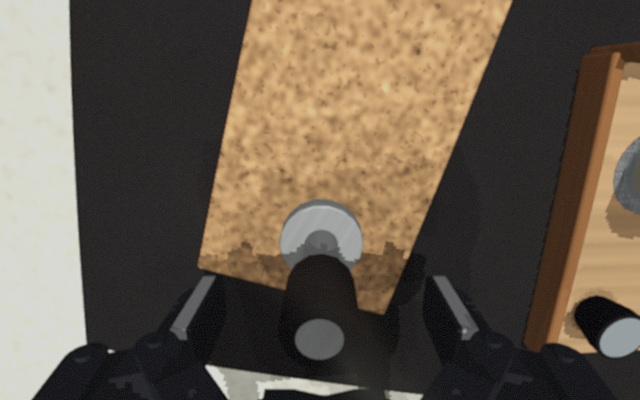

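Request:
play_rows --travel '[[0, 0.17, 0], [-0.02, 0, -0.04], [-0.03, 0, -0.05], [-0.03, 0, -0.05], [-0.03, 0, -0.05], [-0.03, 0, -0.05], [-0.03, 0, -0.05]]' --rotation '[[0, -0.003, 0], [0, 0, 0], [0, 0, 0], [0, 0, 0], [0, 0, 0], [0, 0, 0], [0, 0, 0]]' --claw '[8.5, 8.5, 2.5, 2.5, 2.5, 2.5, 2.5]'

```text
time_s: 33.8
position: [0.4573, 0.2745, 0.0672]
tool_rot: [[0.008, 0.174, -0.985], [0.001, -0.985, -0.174], [-1.0, 0.0, -0.008]]
ft_force: [0.7, -1.7, 5.0]
grip_width: 0.0313
```

Run:
```python
from h import *
st(); ci,im=grab('wrist','za')
```

```text
33.8 [0.4573, 0.2745, 0.0672] rot [[0.008, 0.174, -0.985], [0.001, -0.985, -0.174], [-1.0, 0.0, -0.008]] q [18.3, 30.3, 90.8, -0.1, 58.5, 98.3] F [0.7, -1.7, 5.0] w 0.0313
```

View pics/za.png

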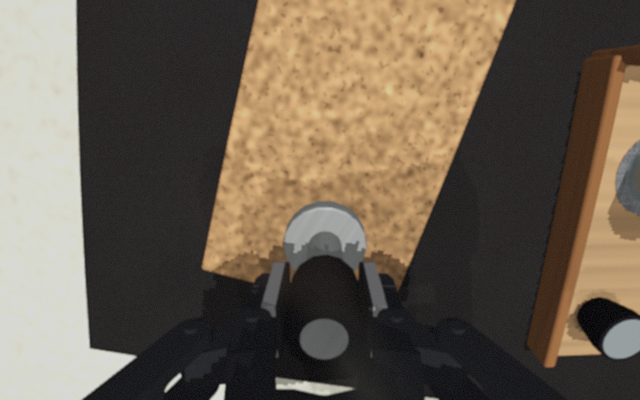

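Run:
```python
from h import *
for fn,px,z in [('d',(322.5,240),.024),('z',(321,242),.020),('za',(325,243),.020)]:
    ci,im=load(fn); print(fn,onz(ci,[px],z).round(4))
    x0=int(px[0]);c=im[190:290,x0-55:x0+55];cv2.imwrite(f'pics/cr_{fn}.png',c)
cv2.imwrite('pics/cr.png',cv2.resize(np.hstack([cv2.imread(f'pics/cr_{f}.png') for f in ('d','z','za')]),None,fx=2.4,fy=2.4,interpolation=cv2.INTER_CUBIC))
```

```text
d [[0.4831 0.0098 0.024 ]]
z [[0.4537 0.2729 0.02  ]]
za [[0.4541 0.2729 0.02  ]]
```

View pics/cr.png

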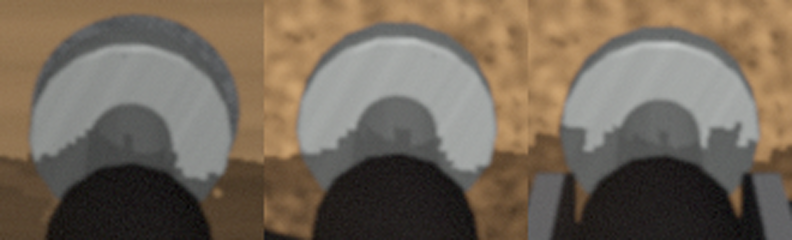

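Run:
```python
from h import *
for fn,px,z in [('d',(321.8,249.3),.024),('z',(321.2,245.2),.020),('za',(324.8,245.7),.020)]:
    ci,im=load(fn); print(fn,onz(ci,[px],z).round(4))
```

```text
d [[0.4771 0.0092 0.024 ]]
z [[0.4517 0.2724 0.02  ]]
za [[0.4524 0.2727 0.02  ]]
```

Run:
```python
from h import *
ci,im=load('d')
print(onz(ci,[(322,237.9)],.010).round(4))
# project circle outlines for check at candidate positions
c=im[180:300,260:385].copy()
for (x,y,z,r,col) in [(.4771,.0092,.024,.025,(0,0,255)),(.4825,.0092,.024,.025,(0,255,0)),(.4790,.009,.010,.028,(255,0,0))]:
    t=np.linspace(0,6.28,60);P=np.c_[x+r*np.cos(t),y+r*np.sin(t),0*t+z]
    q=proj(ci,P); 
    if col==(0,0,255): big=cv2.resize(c,None,fx=5,fy=5,interpolation=cv2.INTER_CUBIC)
    cv2.polylines(big,[np.int32((q-[260,180]+.5)*5)],True,col,1)
cv2.imwrite('pics/dd.png',big)
```

```text
[[0.4782 0.0093 0.01  ]]
```

View pics/dd.png

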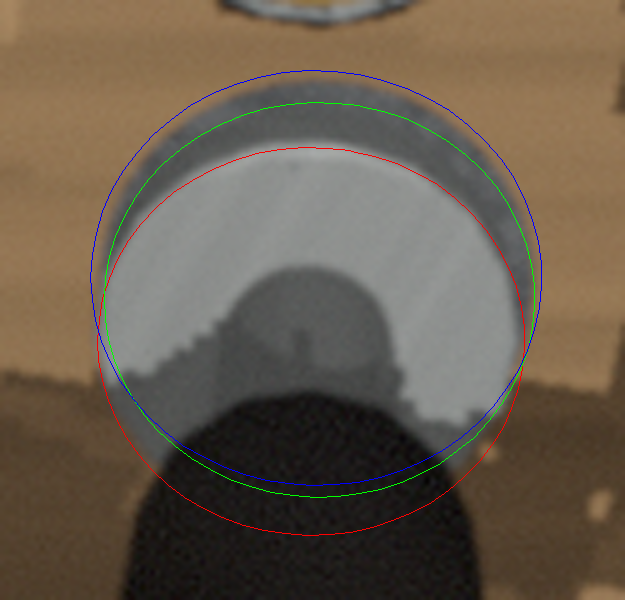

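Request:
play_rows --travel '[[0, 0, 1], [0, 0, 2], [0, 0, 3], [0.2, -1, 3], [0.3, -2.5, 2.5], [0.3, -3.3, 0], [0.3, -3.3, 0], [0.3, -3.3, 0], [0.3, -3.3, 0], [0.3, -3.3, 0], [0.3, -3.3, 0], [0, -2, 0]]' --rotation '[[0, 0, 0], [0, 0, 0], [0, 0, 0], [0, 0, 0], [0, 0, 0], [0, 0, 0], [0, 0, 0], [0, 0, 0], [0, 0, 0], [0, 0, 0], [0, 0, 0], [0, 0, 0]]' --claw '[2.5, 2.5, 2.5, 2.5, 2.5, 2.5, 2.5, 2.5, 2.5, 2.5, 2.5, 2.5]'

```text
time_s: 34.85
position: [0.4757, 0.0143, 0.1928]
tool_rot: [[0.007, 0.183, -0.983], [0.0, -0.983, -0.183], [-1.0, 0.001, -0.007]]
ft_force: [0.9, -0.3, -2.4]
grip_width: 0.0313
```

Request:
play_rows --travel '[[0, 0, 0], [0, 0, 0], [0, 0, 0]]' --rotation '[[0, 0, 0], [0, 0, 0], [0, 0, 0]]' --claw '[2.5, 2.5, 2.5]'

```text
time_s: 35.1
position: [0.4753, 0.0105, 0.1938]
tool_rot: [[0.007, 0.177, -0.984], [-0.0, -0.984, -0.177], [-1.0, 0.001, -0.007]]
ft_force: [-0.0, 0.5, -1.4]
grip_width: 0.0308
```

Request:
play_rows --travel '[[0.5, 0, -1.5], [0, 0, -2.4], [0, 0, -2.8], [0, 0, -2.2], [0, 0, -1.2], [0, 0, -0.4], [0, 0, 0]]' --rotation '[[0, 0, 0], [0, 0, 0], [0, 0, 0], [0, 0, 0], [0, 0, 0], [0, 0, 0], [0, 0, 0]]' --claw '[2.5, 2.5, 2.5, 2.5, 2.5, 2.5, 2.5]'

```text
time_s: 35.68
position: [0.4803, 0.0183, 0.0872]
tool_rot: [[0.012, 0.187, -0.982], [0.001, -0.982, -0.187], [-1.0, 0.002, -0.011]]
ft_force: [-0.0, 0.1, -1.2]
grip_width: 0.0309
```

Request:
play_rows --travel '[[0.12, -0.75, -0.4], [0, 0, -0.5], [-0.03, 0, -0.2]]' --rotation '[[0, 0.004, -0.01], [0, 0, 0], [0, 0, 0]]' --claw '[2.5, 2.5, 2.5]'

```text
time_s: 35.93
position: [0.4826, 0.0113, 0.0777]
tool_rot: [[0.011, 0.178, -0.984], [-0.0, -0.984, -0.178], [-1.0, 0.002, -0.011]]
ft_force: [-0.3, 1.0, -1.7]
grip_width: 0.0312
```

Run:
```python
from h import *
st(); ci,im=grab('wrist','zb')
```

```text
35.93 [0.4826, 0.0113, 0.0777] rot [[0.011, 0.178, -0.984], [-0.0, -0.984, -0.178], [-1.0, 0.002, -0.011]] q [-12.8, 25.4, 98.3, 0.1, 55.7, 66.8] F [-0.3, 1.0, -1.7] w 0.0312
```

View pics/zb.png

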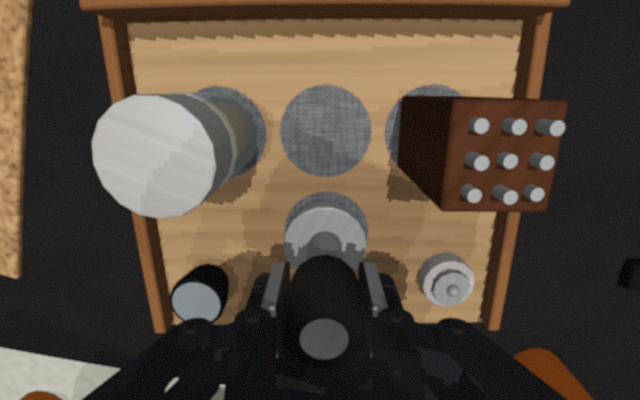

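Request:
play_rows --travel '[[-0.08, -0.03, -0.35], [-0.03, 0, -0.25], [-0.03, 0, -0.18]]' --rotation '[[0, 0.004, 0], [0, 0, 0], [0, 0, 0]]' --claw '[2.5, 2.5, 2.5]'

```text
time_s: 36.23
position: [0.4824, 0.0104, 0.0711]
tool_rot: [[0.011, 0.178, -0.984], [-0.001, -0.984, -0.178], [-1.0, 0.003, -0.011]]
ft_force: [-4.2, 0.7, 28.5]
grip_width: 0.0309
```

Request:
play_rows --travel '[[0, 0, 0.05], [0, 0, 0], [0, 0, 0], [0, 0, 0], [0, 0, 0], [0, 0, 0.5], [0, 0, 2.5], [0, 0, 3.5], [0, 0, 3.5], [1.5, 0, 2.5], [2, 0.2, 2], [2, 0.2, 2]]' --rotation '[[0, 0, 0], [0, 0, 0], [0, 0, 0], [0, 0, 0], [0, 0, 0], [0, 0.01, 0], [0, 0, 0], [0, 0, 0], [0, 0, 0], [0, 0, 0], [0, 0, 0], [0, 0, 0]]' --claw '[8.5, 8.5, 8.5, 8.5, 8.5, 8.5, 8.5, 8.5, 8.5, 8.5, 8.5, 8.5]'

```text
time_s: 37.23
position: [0.5329, 0.0152, 0.2413]
tool_rot: [[-0.01, 0.177, -0.984], [0.001, -0.984, -0.177], [-1.0, -0.002, 0.009]]
ft_force: [0.5, -0.4, -0.5]
grip_width: 0.0852
```

Request:
play_rows --travel '[[0.8, 0.3, 0], [0, 0, 0], [0, 0, 0], [0, 0, 0]]' --rotation '[[0, 0, 0], [0, 0, 0], [0, 0, 0], [0, 0, 0]]' --claw '[8.5, 8.5, 8.5, 8.5]'

```text
time_s: 37.57
position: [0.5443, 0.0183, 0.2451]
tool_rot: [[-0.002, 0.177, -0.984], [-0.001, -0.984, -0.177], [-1.0, 0.0, 0.002]]
ft_force: [-0.2, 0.5, 0.0]
grip_width: 0.085
```

Run:
```python
from h import *
st(); ci,im=grab('wrist','zc'); grab('scene','zd')
```

```text
37.57 [0.5443, 0.0183, 0.2451] rot [[-0.002, 0.177, -0.984], [-0.001, -0.984, -0.177], [-1.0, 0.0, 0.002]] q [-10.5, 20.8, 73.7, -0.1, 85.7, 69.3] F [-0.2, 0.5, 0.0] w 0.085
```

View pics/zc.png

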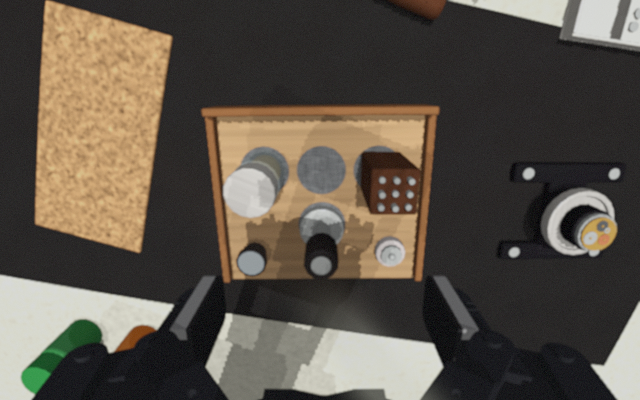

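View pics/zd.png

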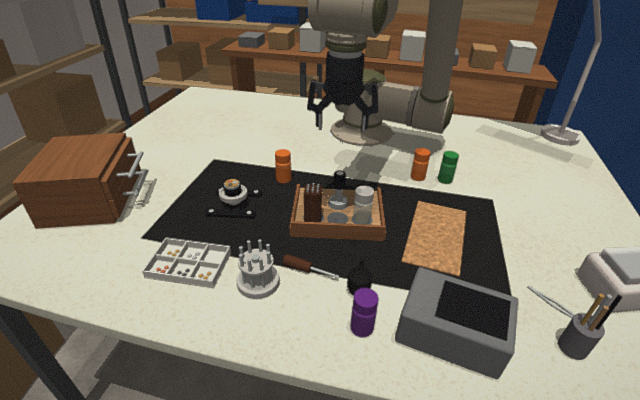

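Run:
```python
from h import *
a=cv2.imread('pics/a_scene.png');b=cv2.imread('pics/zd.png')
s=np.s_[165:245,285:392]
u=lambda i:cv2.resize(i,None,fx=3.6,fy=3.6,interpolation=cv2.INTER_CUBIC)
top=np.hstack([u(a[s]),u(b[s])])
bl=cv2.resize(b[165:225,195:275],None,fx=4,fy=4,interpolation=cv2.INTER_CUBIC)
ci,w=load('zc'); br=cv2.resize(w[175:265,530:630],None,fx=3,fy=3,interpolation=cv2.INTER_CUBIC)
o=np.zeros((570,top.shape[1],3),np.uint8);o[:288]=top[:288];o[290:530,:320]=bl;o[290:560,330:630]=br
cv2.imwrite('pics/ze.png',o[:,:800])
```

```text
(no output)
```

View pics/ze.png

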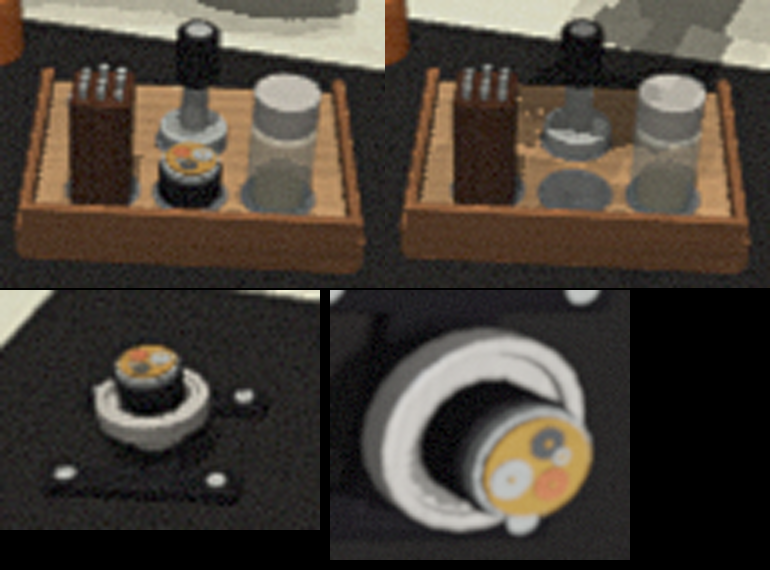

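```bash
python3 -c "
from rig import env
print(env.close_job())"
```

```text
the job is handed in; nothing more can be done
None
```

The job is done and handed in at about 38 s of the 136 s allowed. The stamp, jar and punch block went upright onto the cork pad. I then set the movement dial side up in the case holder's seat, and put the block, jar and stamp back on their spots.

**Final positions:** fixed-camera pictures from before and after show the block, jar and stamp at the same pixels within about 1 px, all upright. Before each release the arm was within 0.5 mm of its grasp position for the block and jar, and about 0.7 mm from the worked-out spot for the stamp.

**Other checks:** the movement sits flat and centred in the seat. The loupe, the oil pot and the look-alikes I could see were untouched, and the gripper was clear of everything at hand-in.

**Disagreements and rough spots:**
- **Stamp position:** my first estimate of where the stamp stood, along x, disagreed by about 5 mm between readings. I settled it by matching the outlines of the stamp's foot and its felt disc in one close picture.
- **Stamp grip:** the first grip on the stamp was about 2 mm off centre, so it leaned slightly while carried. It stood upright once released.
- **Stamp landing:** its final set-down pressed hardest, at about 29 N on the wrist; the other placements were about 10–15 N.

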